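Find the leaf tile and put it on show

TASK

Turn over every wooden tile on the table to look at its underside: one of them has a leaf burnt into it. Once it has lain turned over with the leaf up, stand the leaf tile upright on one of its thin edges on the dark plinth, and lay all the plain tiles flat in the tray with their checked undersides up. Leave the glass dish, the twig and the pen alone.

Things in the scene. Friction and masses are not known exactly. Their poses are not given: they have to be found in the camera images.
- tile_a: one of up to six look-alike square wooden tiles (3 or 4 are present), 60 x 60 x 18 mm, about 45 g. Origin at its centre; x, y along its sides, z out of the face that is up at the start (z up: not turned; z down: turned over). Top and sides plain; in the middle of the underside just one tile present has a dark leaf mark 35 mm across; only a look there tells which
- tile_b: one of up to six look-alike square wooden tiles (3 or 4 are present), 60 x 60 x 18 mm, about 45 g. Origin at its centre; x, y along its sides, z out of the face that is up at the start (z up: not turned; z down: turned over). Top and sides plain; in the middle of the underside just one tile present has a dark leaf mark 35 mm across; only a look there tells which
- tile_c: one of up to six look-alike square wooden tiles (3 or 4 are present), 60 x 60 x 18 mm, about 45 g. Origin at its centre; x, y along its sides, z out of the face that is up at the start (z up: not turned; z down: turned over). Top and sides plain; in the middle of the underside just one tile present has a dark leaf mark 35 mm across; only a look there tells which
- tile_d: one of up to six look-alike square wooden tiles (3 or 4 are present), 60 x 60 x 18 mm, about 45 g. Origin at its centre; x, y along its sides, z out of the face that is up at the start (z up: not turned; z down: turned over). Top and sides plain; in the middle of the underside just one tile present has a dark leaf mark 35 mm across; only a look there tells which
- tile_e: one of up to six look-alike square wooden tiles (3 or 4 are present), 60 x 60 x 18 mm, about 45 g. Origin at its centre; x, y along its sides, z out of the face that is up at the start (z up: not turned; z down: turned over). Top and sides plain; in the middle of the underside just one tile present has a dark leaf mark 35 mm across; only a look there tells which
- tile_f: one of up to six look-alike square wooden tiles (3 or 4 are present), 60 x 60 x 18 mm, about 45 g. Origin at its centre; x, y along its sides, z out of the face that is up at the start (z up: not turned; z down: turned over). Top and sides plain; in the middle of the underside just one tile present has a dark leaf mark 35 mm across; only a look there tells which
- tray: shallow plywood tray fixed to the table, 240 mm (its x) by 150 mm (its y), 14 mm high outside, walls and floor 5 mm thick (inside 230 x 140 mm, so three tiles lie flat in a row along x). Origin at the centre of its underside, on the table, z up
- plinth: low dark wooden display plinth fixed to the table, a flat block 170 mm (its x) by 140 mm (its y), 20 mm high, nothing on it. Origin at the centre of its underside, on the table, z up
- dish: shallow glass dish, 90 mm across and 28 mm tall, on the far side of the table; a bystander. Origin at the centre of its underside
- twig: dry twig about 250 mm long, lying across the far side of the table; a bystander. Origin at its middle, x along it
- pen: blue pen 140 mm long lying on a notepad (12 mm thick) at the far side of the table; a bystander. Origin at its middle, x along it
Things that resemble listed ones, but are neither listed nor needed, are in the scene too. Leave any purple look-alike of the tile_d alone.

How it is judged:
On the way, in this order (a step that is already met when the one before it is completed fails the run):
1. the leaf tile lies turned over, leaf up, let go and at rest (angle between each of tile_c, tile_e's own z axis and vertical above 3 rad and linear speed of each of tile_c, tile_e below 0.02 m/s and contact force between each of tile_c, tile_e and the fingers below 0.05 N), for 0.2 s.
2. the leaf tile stands on a thin edge on the plinth, let go (x of tile_c in the frame of plinth between -0.085 and 0.085 m and y of tile_c in the frame of plinth between -0.07 and 0.07 m and z of tile_c in the frame of plinth between 0.045 and 0.056 m and angle between tile_c's own z axis and vertical between 1.45 and 1.69 rad and linear speed of each of tile_c, tile_e below 0.02 m/s and contact force between each of tile_c, tile_e and the fingers below 0.05 N and x of tile_e in the frame of plinth between -0.085 and 0.085 m and y of tile_e in the frame of plinth between -0.07 and 0.07 m and z of tile_e in the frame of plinth between 0.045 and 0.056 m and angle between tile_e's own z axis and vertical between 1.45 and 1.69 rad), for 0.3 s.
At the end, for the whole second after the job is handed in: The leaf tile stands upright on a thin edge (within 7 degrees) on the plinth's top, and every plain tile lies flat (within 8 degrees), underside up, in the tray; stacking there is allowed. All are let go and at rest (all of step 2 and x of tile_a in the frame of tray between -0.095 and 0.095 m and y of tile_a in the frame of tray between -0.05 and 0.05 m and z of each of tile_a, tile_b, tile_d, tile_f in the frame of tray below 0.06 m and angle between each of tile_a, tile_b, tile_d, tile_f's own z axis and vertical above 3 rad and linear speed of each of tile_a, tile_b, tile_d, tile_f below 0.02 m/s and contact force between each of tile_a, tile_b, tile_d, tile_f and the fingers below 0.05 N and x of tile_b in the frame of tray between -0.095 and 0.095 m and y of tile_b in the frame of tray between -0.05 and 0.05 m and x of tile_d in the frame of tray between -0.095 and 0.095 m and y of tile_d in the frame of tray between -0.05 and 0.05 m and x of tile_f in the frame of tray between -0.095 and 0.095 m and y of tile_f in the frame of tray between -0.05 and 0.05 m); the robot touches nothing.
It fails at once if dish is pushed more than 40 mm (distance of dish from where it was at the start of the episode above 0.04 m).
It fails at once if twig is pushed more than 40 mm (distance of twig from where it was at the start of the episode above 0.04 m).
It fails at once if pen is pushed more than 40 mm (distance of pen from where it was at the start of the episode above 0.04 m).
Of tile_c, tile_e only 1 to 1 are there at a start; the rules pass over those that are not, and their reading is None.
Of tile_a, tile_b, tile_d, tile_f only 2 to 3 are there at a start; the rules pass over those that are not, and their reading is None.
At some moment in a run one of tile_a, tile_b, tile_c, tile_d, tile_e, tile_f may be knocked a few centimetres aside while the robot is not near it.
Once in a run the grip may slacken for a moment while it holds something.
It also fails if it takes over 210 s, if anything falls off the work surface, if the arm or the gripper's body presses on something with over 40 N, if the wrist force passes 120 N, or if a joint passes its speed limit or range.

ROBOT

A 6-joint arm with a two-finger parallel gripper is mounted at the origin on the work surface. World frame = base frame: x ahead of the robot, y to its left, z up, the work surface at z = 0. Lengths are in m, angles in rad, forces in N, time in s.
With the tool pointing down it reaches from about 0.15 to 0.775 m from the base axis. Payload 6.1 kg.
Tool frame: the origin (TCP) lies on the centre line of the jaws, within the pads' length; the fingertips stand 17 mm ahead of it and the grasp point (between the pads) lies 2 mm behind it; z points along the fingers, y is the direction in which the jaws open and shut (so a half turn about z gives the same grasp; the last joint's range is limited). The gripper opens to 85 mm and grips with 20 to 120 N. Pads are 22 mm wide; open, the fingers measure 114 mm over their backs; the gripper's body (76 mm by 85 mm) begins 54 mm behind the grasp point. The pads swing forward as they close: fully open they stand 13 mm farther back than shut.
Start: joints at [-1.227, 0.126, -0.04, 1.405, 0, 1.571], TCP at [0.177, -0.494, 0.248] pointing down, gripper open.
Joint ranges: [-2.72, 2.72], [-0.95, 1.95], [-1.27, 1.35], [-1.78, 2.02], [-1.46, 1.47], [-3.14, 3.14]. Speed limits (rad/s): [2.39, 2.39, 3.01, 3.14, 3.14, 3.14].

INTERFACE

Orientations are given as a 3x3 rotation matrix whose columns are the frame's x, y, z axes.
In Python, from bench import * gives the robot as it stands.
- The arm moves only by the tool step_arm, never from a script. Its argument "moves" is text: rows parted by semicolons, each of 5 numbers parted by spaces: the shift along the tool's x, y, z in mm, then the turn about the tool's z in degrees, then the finger opening in mm, from 0 to 85.4. In form: x y z roll claw; .... A call has 1 to 12 rows; each row shifts and turns the commanded pose from where the row before left it, along the tool's axes as they then stand; what a row does not reach is not made up. A row lasts 1/8 s, in which the tool goes at most 62.5 mm and 10.7 degrees, less where a joint would pass 70% of its speed; a pose out of reach is approached as far as the arm can. A call is refused whole if a number of a shift passes 62.5 or a number of a turn 10.7, either way. A call with a gripper value outside its range is refused whole. The fingers move at their own pace and stop on an object; the grip force is fixed at half the most. Time passes only in rows, so rows that do not move let the fingers close. It gives the time, the measured TCP pose, the force and the opening at its end, in the units of the state.
- state(): the state, without advancing time (a new reading comes with each control period).
- capture(name): name is "side" or "top"; returns the picture (400x640x3 uint8, red, green, blue); there is no depth.
- calibration(name): a dict with "vertical_fov" (degrees; the focal length in pixels is half the picture's height over the tangent of half this angle, whatever the lens; pixels are square), "cx", "cy" (the principal point, pixels), "view" (4x4, takes a point from world to camera coordinates). Camera axes: x right, y up, looking along -z (the intrinsics and any distortion apply to the point x, -y, -z); pixel columns grow to the right and rows downward; lengths in m; the calibration is good to about 2 mm. A picture is of the moment at which its call begins. calibration takes no time and is no camera call.
- finish_job(): hands the job in, once; it reports no verdict.
The state is a dict: "time_s": time; "joint_positions": joint angles; "joint_velocities": joint speeds; "effort": joint torques, N m; "position": TCP position; "orientation": TCP orientation; "force": force on the tool from outside, world axes, zero at the start; "ft_torque": the same for the moment, N m; "finger_gap": finger opening in m.
Only numpy, scipy, OpenCV 4.12 (cv2) and the standard library are available. Lean on these libraries where they do the work, as an engineer would, in place of code of your own. Each camera call takes 0.05 s, during which the arm holds its last target. There are 200 camera calls.

## Working session

There is one attempt and no reset: what is moved stays moved. The work goes in short steps, Python scripts to look and compute and a tool call to move; the robot and the scene stay as the last step left them, time stands still between calls to the robot, and variables do not carry over. Pictures are saved under pics/ and viewed, about 12 in all and at most 16, crops included, and the job is handed in when it is done.

Besides the shell and the picture viewer there is one more tool, called after "Call:" as name(argument=value, ...), one argument or row to a line, values as JSON. step_arm: Moves the arm, as the interface text tells. Its arguments: {"type":"object","properties":{"moves":{"type":"string"}},"required":["moves"]}

```bash
mkdir -p pics; ls
python3 - <<'E'
from bench import *
import cv2
for n in ("side","top"):
    im=capture(n); cv2.imwrite(f"pics/{n}0.png",im[:,:,::-1]); c=calibration(n); print(n,c)
print(state())
E
```

```text
pics
side {'vertical_fov': 43.960542859401315, 'cx': 315.5695658846488, 'cy': 197.38138986119685, 'view': array([[-0.9975398 , -0.06640228, -0.02247413,  0.53125548],
       [ 0.01646559, -0.53355564,  0.84560467, -0.05558438],
       [-0.06814127,  0.84315426,  0.53333634, -1.16893073],
       [ 0.        ,  0.        ,  0.        ,  1.        ]])}
top {'vertical_fov': 51.269357263356525, 'cx': 320.8024057963484, 'cy': 205.12291625522832, 'view': array([[-0.00644874, -0.99991605, -0.01123856, -0.00224708],
       [ 0.9906634 , -0.00791877,  0.13610039, -0.53869872],
       [-0.13617796, -0.01025595,  0.9906313 , -0.98670204],
       [ 0.        ,  0.        ,  0.        ,  1.        ]])}
{'time_s': 0.1, 'joint_positions': array([-1.22699584e+00,  1.26342381e-01, -4.04899120e-02,  1.40539667e+00,
       -2.33124334e-05,  1.57081005e+00]), 'joint_velocities': array([-0.00051337, -0.00231362,  0.00208774,  0.00111755, -0.00076158,
        0.00038321]), 'effort': array([ 7.70378156e-04, -4.36910141e+01,  3.53601766e+01,  1.37722859e-02,
       -3.53825351e-05,  1.35730667e-05]), 'position': array([ 0.1768419 , -0.49396527,  0.24760224]), 'orientation': array([[ 9.41485061e-01,  3.37054335e-01, -5.04845003e-04],
       [ 3.37054712e-01, -9.41484107e-01,  1.34094545e-03],
       [-2.33320695e-05, -1.43264050e-03, -9.99998973e-01]]), 'force': array([-0.62787057, -0.54308407,  1.01093679]), 'ft_torque': array([-0.00592453, -0.00589553,  0.01598953]), 'finger_gap': 0.08558058067798074}
```

View pics/top0.png

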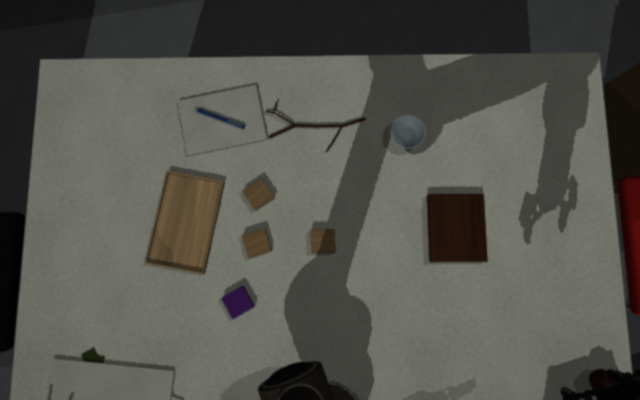

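View pics/side0.png

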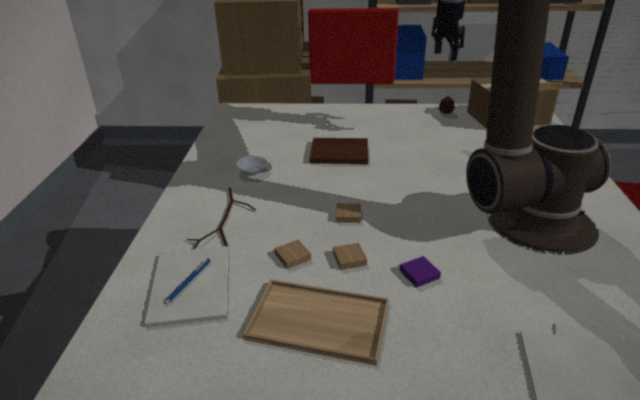

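```bash
cat > h.py <<'E'
from bench import *
import numpy as np, cv2
def K(n):
    c=calibration(n); f=200/np.tan(np.radians(c["vertical_fov"]/2)); return f,c["cx"],c["cy"],np.array(c["view"])
def ray(n,u,v):
    f,cx,cy,V=K(n); d=V[:3,:3].T@np.array([(u-cx)/f,-(v-cy)/f,-1]); return -V[:3,:3].T@V[:3,3],d
def at_z(n,u,v,z):
    o,d=ray(n,u,v); return o+d*(z-o[2])/d[2]
def tri(p,q):  # p in top, q in side
    o1,d1=ray("top",*p);o2,d2=ray("side",*q)
    s=np.linalg.lstsq(np.stack([d1,-d2],1),o2-o1,rcond=None)[0]
    a,b=o1+s[0]*d1,o2+s[1]*d2; return (a+b)/2,np.linalg.norm(a-b)
def proj(n,p):
    f,cx,cy,V=K(n); c=V[:3,:3]@np.array(p)+V[:3,3]; return cx-f*c[0]/c[2],cy+f*c[1]/c[2]
def shot(n,name,box=None,k=1):
    im=capture(n); 
    if name:
        b=im if box is None else im[box[1]:box[3],box[0]:box[2]]
        cv2.imwrite(f"pics/{name}.png",cv2.resize(b,None,fx=k,fy=k,interpolation=cv2.INTER_CUBIC)[:,:,::-1])
    return im
def wood(im,amin=200):
    hsv=cv2.cvtColor(im,cv2.COLOR_RGB2HSV)
    m=((hsv[:,:,0]>5)&(hsv[:,:,0]<22)&(hsv[:,:,1]>85)).astype(np.uint8)
    n,l,s,c=cv2.connectedComponentsWithStats(m); out=[]
    for i in range(1,n):
        if s[i,4]>amin:
            pts=np.argwhere(l==i)[:,::-1].astype(np.float32)
            out.append((c[i].round(1),s[i,4],cv2.minAreaRect(pts)))
    return out
E
python3 - <<'E'
from h import *
for n in("top","side"):
    im=cv2.imread(f"pics/{n}0.png")[:,:,::-1].copy()
    for c,a,r in wood(im,100):
        print(n,c,a,np.round(r[1],1),round(r[2],1),[np.round(at_z(n,*p,.018)[:2]*1000) for p in cv2.boxPoints(r)] if n=="top" else "",np.round(at_z(n,*c,.018)*1000))
E
```

```text
top [624.2 122.7] 3243 [118.  35.] 90.0 [array([ 906., -745.]), array([ 905., -836.]), array([ 593., -801.]), array([ 594., -715.])] [ 747. -781.   18.]
top [315.8 126. ] 175 [10.3 94.4] 82.6 [array([748., 127.]), array([ 778., -114.]), array([ 750., -117.]), array([720., 123.])] [747.   6.  18.]
top [184.8 221.9] 5565 [59.3 96.4] 12.5 [array([403., 428.]), array([640., 387.]), array([605., 239.]), array([371., 284.])] [502. 334.  18.]
top [258.1 193.8] 540 [23.  23.3] 56.3 [array([579., 193.]), array([612., 144.]), array([563., 111.]), array([530., 160.])] [571. 152.  18.]
top [456.5 227.3] 3751 [67.7 56.6] 88.2 [array([ 567., -273.]), array([ 570., -414.]), array([ 403., -410.]), array([ 399., -271.])] [ 483. -341.   18.]
top [256.2 242.7] 560 [23.5 23.9] 73.3 [array([468., 192.]), array([485., 135.]), array([429., 118.]), array([413., 174.])] [449. 155.  18.]
top [322.9 240.5] 551 [23. 23.] 90.0 [array([482.,  19.]), array([481., -38.]), array([424., -38.]), array([425.,  19.])] [453. -11.  18.]
top [601.4 380.1] 323 [19.5 25.6] 73.3 [array([ 137., -631.]), array([ 153., -690.]), array([ 111., -699.]), array([  95., -641.])] [ 121. -662.   18.]
side [262.8  51.6] 9031 [102. 107.] 90.0  [  873. -1347.    18.]
side [406.8   5.7] 397 [11. 61.] 90.0  [  106. -2362.    18.]
side [481.6   4.8] 348 [35. 10.] 0.0  [ -362. -2367.    18.]
side [578.1   5.5] 393 [ 9.7 56. ] 88.0  [ -934. -2318.    18.]
side [458.6  83.2] 2317 [121.1  68.9] 20.3  [  35. -906.   18.]
side [551.2  97. ] 1005 [33.8 64.9] 42.5  [-267. -761.   18.]
side [446.3 104.9] 125 [15. 12.] 90.0  [ 117. -681.   18.]
side [339.1 150.6] 1310 [24. 57.] 90.0  [ 484. -319.   18.]
side [348.2 212.5] 406 [17. 24.] 90.0  [454.   6.  18.]
side [292.4 253.6] 582 [22.1 31.3] 68.7  [571. 167.  18.]
side [349.5 255.8] 589 [22.  29.8] 80.5  [449. 170.  18.]
side [318.9 321.1] 7926 [135.4  65.1] 10.3  [502. 357.  18.]
```

Run:
```python
import cv2
a=cv2.imread("pics/top0.png");b=cv2.imread("pics/side0.png")
import numpy as np
A=cv2.resize(a[150:290,140:340],None,fx=4,fy=4,interpolation=2)
cv2.imwrite("pics/c1.png",A)
B=cv2.resize(b[130:270,220:420],None,fx=4,fy=4,interpolation=2)
cv2.imwrite("pics/c2.png",B)
```

```text
(no output)
```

View pics/c1.png

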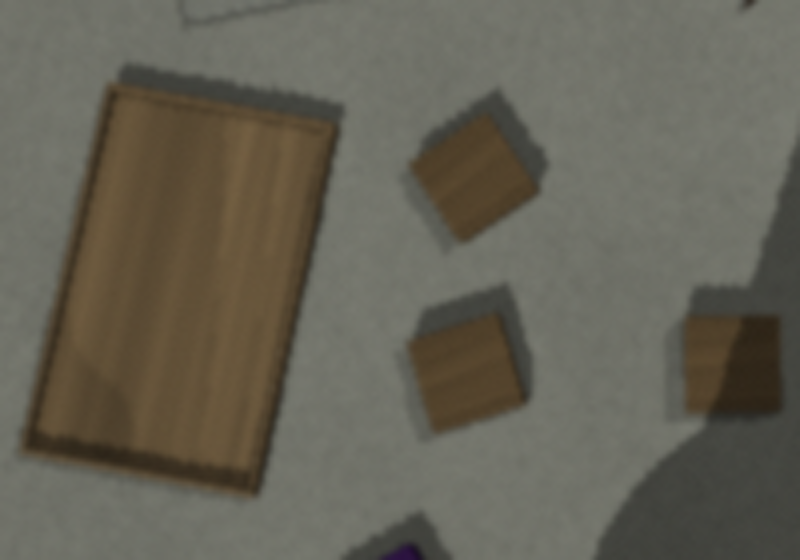

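View pics/c2.png

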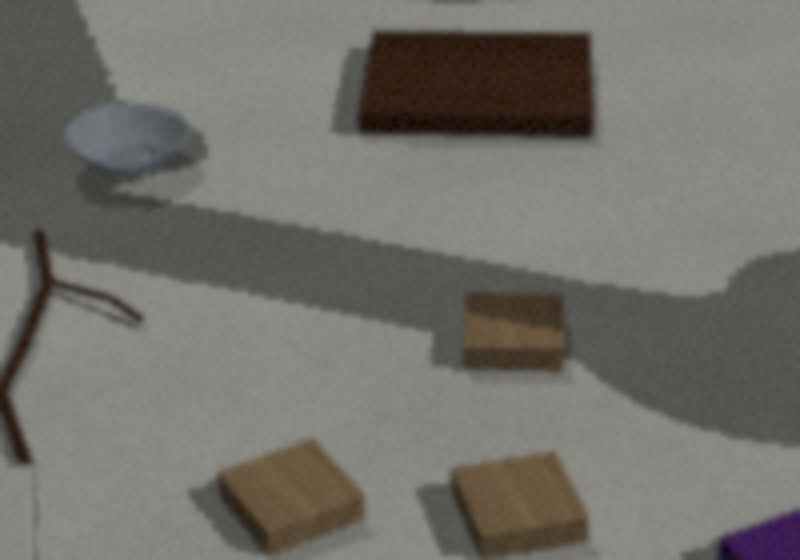

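Run:
```python
from h import *
for p,q in [((311,229),(336.2,213.3)),((335,229),(336.8,203.5)),((335,253),(360.5,203.5)),((428,193),(310.3,158.8)),((487,193),(313.3,138.3)),((487,262),(367.5,138.3)),((429,262),(368,159))]:
    x,e=tri(p,q); print(np.round(x*1000),round(e*1000,1))
im=cv2.imread("pics/top0.png")[:,:,::-1].copy()
for c,a,r in wood(im,100):
    if 500<a<600: 
        P=np.array([at_z("top",*p,.018)[:2] for p in cv2.boxPoints(r)]); e=P[1]-P[0]; print(P.mean(0)*1000,np.degrees(np.arctan2(e[1],e[0]))%90)
s=state();print(s["position"]*1000)
```

```text
[482.  19.  23.] 0.6
[482. -41.  13.] 0.6
[423. -40.  14.] 1.5
[ 568. -276.   13.] 4.6
[ 569. -426.    6.] 2.4
[ 398. -413.   14.] 0.6
[ 399. -270.   17.] 1.5
[571.16085998 152.02907216] 34.028138681058735
[448.79792644 154.55740176] 16.373146641421528
[453.04256791  -9.56011742] 89.57931374025225
[ 176.8419038  -493.96526667  247.6022389 ]
```

Call:
step_arm(
  moves="0 0 0 -10.05 85;0 0 0 -10.05 85;0 0 0 -10.05 85;0 0 0 -10.05 85;0 0 0 -10.05 85;0 0 0 -10.05 85;0 0 0 -10 85;50 27 0 0 85;50 27 0 0 85;50 27 0 0 85;50 27 0 0 85;50 27 0 0 85",
)

```text
time_s: 1.6
position: [0.3123, -0.2426, 0.2481]
orientation: [[0.001, 1.0, 0.0], [1.0, -0.001, 0.0], [0.0, 0.0, -1.0]]
force: [1.1, 0.2, 0.5]
finger_gap: 0.0848
```

Call:
step_arm(
  moves="50 27 0 0 85;50 27 0 0 85;50 27 0 0 85;50 27 0 0 85;50 27 0 0 85;0 0 40 0 85;0 0 40 0 85;0 0 40 0 85;0 0 30 0 85;0 0 0 0 85;0 0 0 0 85",
)

```text
time_s: 2.98
position: [0.4475, 0.0057, 0.0993]
orientation: [[0.0, 1.0, 0.001], [1.0, -0.0, -0.0], [-0.0, 0.001, -1.0]]
force: [0.4, 0.6, 1.2]
finger_gap: 0.0848
```

Call:
step_arm(
  moves="4 5.5 30 0 74;0 0 30 0 74;0 0 17 0 74;0 0 2 0 74;0 0 0 0 74;0 0 0 0 74",
)

```text
time_s: 3.72
position: [0.4535, 0.0097, 0.0206]
orientation: [[0.0, 1.0, 0.002], [1.0, -0.0, 0.0], [0.0, 0.002, -1.0]]
force: [0.3, 1.2, 0.5]
finger_gap: 0.074
```

Run:
```python
from h import *
a=shot("side",None); b=shot("top",None)
A=cv2.resize(a[110:260,240:440],None,fx=3,fy=3,interpolation=2)
B=cv2.resize(b[170:320,240:440],None,fx=3,fy=3,interpolation=2)
cv2.imwrite("pics/p5.png",np.hstack([A[:,:400],B[:,:400]])[:,:,::-1])
```

```text
(no output)
```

View pics/p5.png

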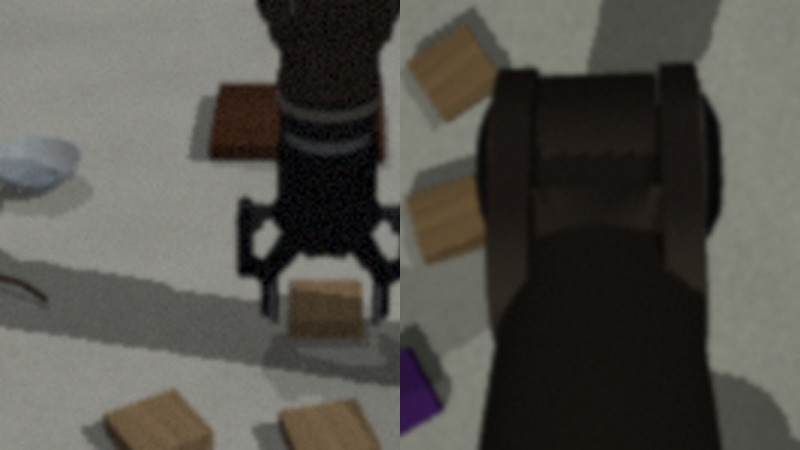

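Call:
step_arm(
  moves="0 0 2 0 74;0 0 2 0 74;0 0 2 0 74;0 0 0 0 74;0 0 0 0 74",
)

```text
time_s: 4.45
position: [0.4524, 0.0097, 0.0132]
orientation: [[0.0, 1.0, -0.0], [1.0, -0.0, -0.0], [-0.0, -0.0, -1.0]]
force: [-0.1, 0.0, 0.6]
finger_gap: 0.0742
```

Call:
step_arm(
  moves="0 0 0 0 66;0 0 0 0 62;0 0 0 0 50;0 0 0 0 50;0 0 0 0 50",
)

```text
time_s: 5.08
position: [0.4528, 0.0098, 0.0138]
orientation: [[-0.0, 1.0, 0.001], [1.0, 0.0, 0.0], [0.0, 0.001, -1.0]]
force: [-1.6, -0.4, 5.0]
finger_gap: 0.0585
```

Call:
step_arm(
  moves="0 0 -20 0 50;0 0 -20 0 50;0 0 -20 0 50;0 0 -20 0 50;0 0 0 0 50;0 0 0 0 50",
)

```text
time_s: 5.82
position: [0.452, 0.0097, 0.0924]
orientation: [[0.0, 1.0, -0.001], [1.0, -0.0, 0.0], [0.0, -0.001, -1.0]]
force: [0.3, 0.5, -1.5]
finger_gap: 0.0586
```

Run:
```python
from h import *
a=shot("side","p6",(260,70,420,250),4)
```

```text
(no output)
```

View pics/p6.png

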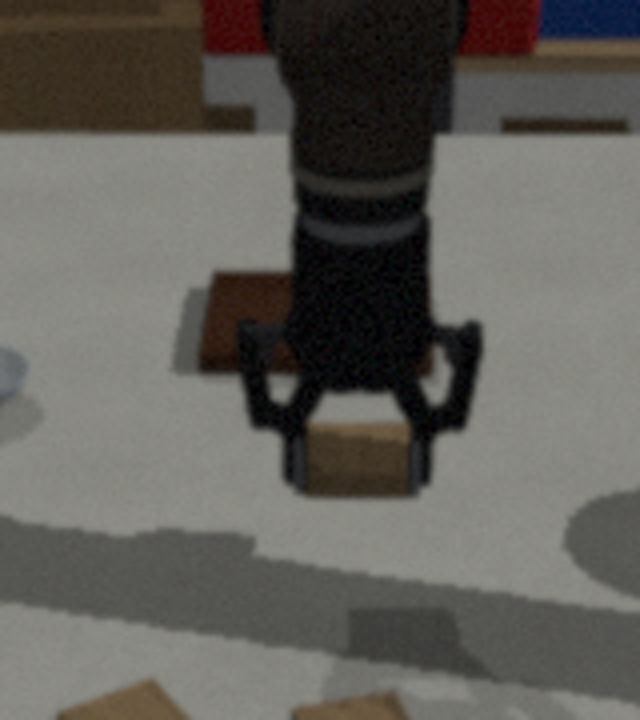

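Run:
```python
from h import *
for zc in (.085,.092):
 for al in (0,10,20,30,45,60,75,90):
    c,s=np.cos(np.radians(al)),np.sin(np.radians(al)); o=[]
    for y,z in ((10,-9),(10,9),(-50,9),(-50,-9)):
        o.append(round(proj("side",(.482,.0098+(y*c-z*s)/1000,zc+(y*s+z*c)/1000))[1],1))
    print(zc,al,"frontbot,fronttop,backtop,backbot",o)
print(state()["position"])
```

```text
0.085 0 frontbot,fronttop,backtop,backbot [np.float64(194.8), np.float64(188.1), np.float64(175.1), np.float64(181.6)]
0.085 10 frontbot,fronttop,backtop,backbot [np.float64(194.4), np.float64(187.1), np.float64(178.1), np.float64(185.1)]
0.085 20 frontbot,fronttop,backtop,backbot [np.float64(193.9), np.float64(186.2), np.float64(181.5), np.float64(188.8)]
0.085 30 frontbot,fronttop,backtop,backbot [np.float64(193.2), np.float64(185.4), np.float64(185.0), np.float64(192.4)]
0.085 45 frontbot,fronttop,backtop,backbot [np.float64(192.0), np.float64(184.4), np.float64(190.5), np.float64(197.7)]
0.085 60 frontbot,fronttop,backtop,backbot [np.float64(190.5), np.float64(183.7), np.float64(195.9), np.float64(202.5)]
0.085 75 frontbot,fronttop,backtop,backbot [np.float64(189.0), np.float64(183.4), np.float64(200.8), np.float64(206.4)]
0.085 90 frontbot,fronttop,backtop,backbot [np.float64(187.5), np.float64(183.5), np.float64(205.1), np.float64(209.3)]
0.092 0 frontbot,fronttop,backtop,backbot [np.float64(192.2), np.float64(185.5), np.float64(172.6), np.float64(179.1)]
0.092 10 frontbot,fron
[... 152 characters left out ...]
(191.3), np.float64(183.6), np.float64(178.9), np.float64(186.3)]
0.092 30 frontbot,fronttop,backtop,backbot [np.float64(190.6), np.float64(182.7), np.float64(182.5), np.float64(190.0)]
0.092 45 frontbot,fronttop,backtop,backbot [np.float64(189.4), np.float64(181.7), np.float64(188.0), np.float64(195.3)]
0.092 60 frontbot,fronttop,backtop,backbot [np.float64(187.9), np.float64(181.1), np.float64(193.4), np.float64(200.0)]
0.092 75 frontbot,fronttop,backtop,backbot [np.float64(186.4), np.float64(180.8), np.float64(198.4), np.float64(204.0)]
0.092 90 frontbot,fronttop,backtop,backbot [np.float64(184.9), np.float64(180.9), np.float64(202.7), np.float64(206.8)]
[0.45181976 0.0097327  0.09221417]
```

Call:
step_arm(
  moves="-44 5 0 0 50;-44 5 0 0 50;-44 5 0 0 50;-44 5 0 0 50;-44 4 0 0 50;-46 4 0 0 50;0 0 20 0 50;0 0 20 0 50;0 0 0 0 50;0 0 0 0 50",
)

```text
time_s: 7.12
position: [0.4805, -0.2561, 0.0533]
orientation: [[-0.0, 1.0, -0.0], [1.0, 0.0, 0.0], [0.0, -0.0, -1.0]]
force: [-0.2, -0.0, -1.3]
finger_gap: 0.0587
```

Call:
step_arm(
  moves="0 0 8 0 50;0 0 4 0 50;0 0 4 0 50;0 0 4 0 50;0 0 0 0 50",
)

```text
time_s: 7.75
position: [0.4806, -0.2562, 0.0338]
orientation: [[-0.0, 1.0, 0.0], [1.0, 0.0, -0.0], [-0.0, 0.0, -1.0]]
force: [-1.5, 1.2, 3.0]
finger_gap: 0.0586
```

Call:
step_arm(
  moves="0 0 3 0 50;0 0 3 0 50;0 0 3 0 50;0 0 0 0 50",
)

```text
time_s: 8.25
position: [0.4817, -0.2558, 0.0289]
orientation: [[-0.0, 1.0, 0.005], [1.0, 0.0, -0.0], [-0.0, 0.005, -1.0]]
force: [-8.6, 10.3, 34.4]
finger_gap: 0.0585
```

Call:
step_arm(
  moves="0 0 3 0 50;0 0 3 0 50;0 0 3 0 50;0 0 0 0 50;0 0 0 0 50",
)

```text
time_s: 8.88
position: [0.4819, -0.2555, 0.021]
orientation: [[-0.001, 1.0, 0.005], [1.0, 0.001, -0.0], [-0.0, 0.005, -1.0]]
force: [-11.7, 15.5, 43.9]
finger_gap: 0.0586
```

Run:
```python
from h import *
a=shot("side",None,); b=shot("top",None)
A=cv2.resize(a[90:190,280:400],None,fx=4,fy=4,interpolation=2)
B=cv2.resize(b[170:270,400:480],None,fx=4,fy=4,interpolation=2)
cv2.imwrite("pics/p7.png",np.hstack([A,B])[:,:,::-1])
```

```text
(no output)
```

View pics/p7.png

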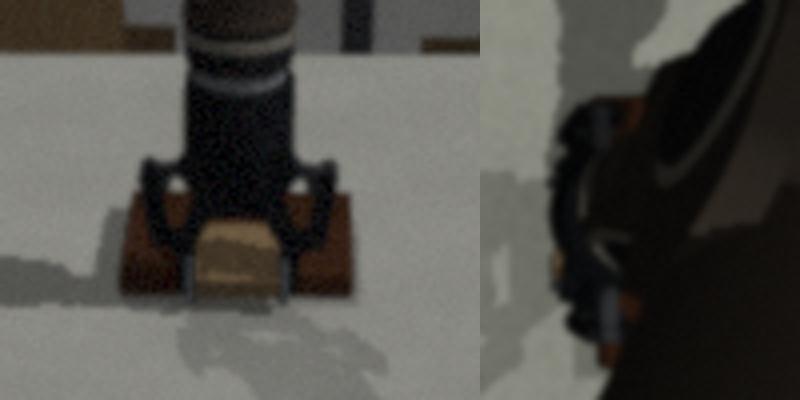

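Call:
step_arm(
  moves="0 0 0 0 58;0 0 0 0 58.5;0 0 0 0 58.5",
)

```text
time_s: 9.35
position: [0.4819, -0.2555, 0.0209]
orientation: [[-0.001, 1.0, 0.005], [1.0, 0.001, -0.0], [-0.0, 0.005, -1.0]]
force: [-11.3, 13.8, 42.3]
finger_gap: 0.0589
```

Call:
step_arm(
  moves="0 0 0 0 58.8;0 0 0 0 58.8;0 0 0 0 58.8",
)

```text
time_s: 9.72
position: [0.4818, -0.2556, 0.0205]
orientation: [[-0.001, 1.0, 0.005], [1.0, 0.001, 0.0], [0.0, 0.005, -1.0]]
force: [-10.0, 13.2, 39.6]
finger_gap: 0.059
```

Call:
step_arm(
  moves="0 0 0 0 59.1;0 0 0 0 59.1;0 0 0 0 59.1",
)

```text
time_s: 10.1
position: [0.4818, -0.2556, 0.0196]
orientation: [[-0.001, 1.0, 0.005], [1.0, 0.001, 0.0], [0.0, 0.005, -1.0]]
force: [-7.9, 11.7, 33.2]
finger_gap: 0.0591
```

Call:
step_arm(
  moves="0 0 0 0 59.3;0 0 0 0 59.4;0 0 0 0 59.4;0 0 0 0 59.4",
)

```text
time_s: 10.6
position: [0.4818, -0.2557, 0.0186]
orientation: [[-0.001, 1.0, 0.004], [1.0, 0.001, 0.0], [0.0, 0.004, -1.0]]
force: [-5.0, 9.3, 24.6]
finger_gap: 0.0596
```

Call:
step_arm(
  moves="0 0 1 0 59.4;0 0 0 0 59.4;0 0 1 0 59.4;0 0 0 0 59.4",
)

```text
time_s: 11.1
position: [0.4818, -0.2559, 0.0162]
orientation: [[-0.0, 1.0, 0.004], [1.0, 0.0, -0.0], [-0.0, 0.004, -1.0]]
force: [-4.8, 7.4, 21.0]
finger_gap: 0.0597
```

Run:
```python
from h import *
a=shot("side","p8",(300,120,380,180),8)
print(state()["force"])
```

```text
[-4.40306519  7.45822782 21.37492171]
```

View pics/p8.png

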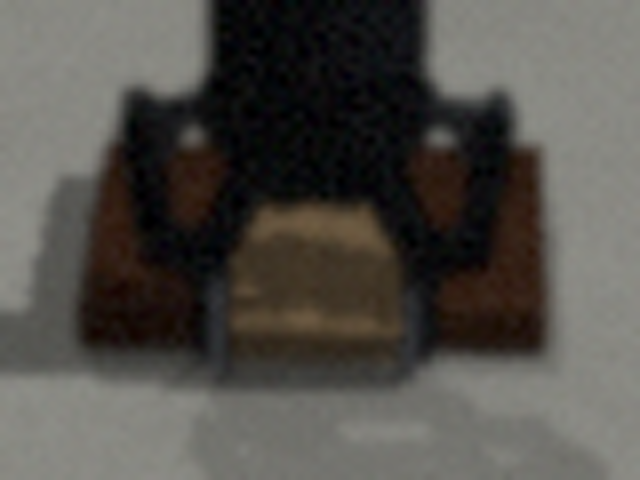

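Call:
step_arm(
  moves="-1.5 0 0 0 59.4;0 0 0 0 59.4;-1.5 0 -1 0 59.4;0 0 0 0 59.4;0 0 0 0 59.4",
)

```text
time_s: 11.78
position: [0.4817, -0.2561, 0.0164]
orientation: [[-0.002, 1.0, 0.004], [1.0, 0.002, 0.006], [0.006, 0.004, -1.0]]
force: [-1.0, 17.7, 19.3]
finger_gap: 0.0595
```

Call:
step_arm(
  moves="-1.5 0 -1 0 59.4;0 0 0 0 59.4;0 0 0 0 59.4",
)

```text
time_s: 12.15
position: [0.4817, -0.2573, 0.017]
orientation: [[-0.002, 1.0, 0.004], [1.0, 0.002, 0.007], [0.007, 0.004, -1.0]]
force: [-0.3, 17.2, 15.9]
finger_gap: 0.0593
```

Call:
step_arm(
  moves="-1.5 0 -1 0 59.4;0 0 0 0 59.4;-1.5 0 0 0 59.4;0 0 0 0 59.4;0 0 0 0 59.4",
)

```text
time_s: 12.78
position: [0.4815, -0.2592, 0.0177]
orientation: [[-0.003, 1.0, 0.004], [1.0, 0.003, 0.01], [0.01, 0.004, -1.0]]
force: [0.1, 20.2, 16.4]
finger_gap: 0.0595
```

Run:
```python
from h import *
a=shot("side","p9",(310,120,370,170),10)
```

```text
(no output)
```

View pics/p9.png

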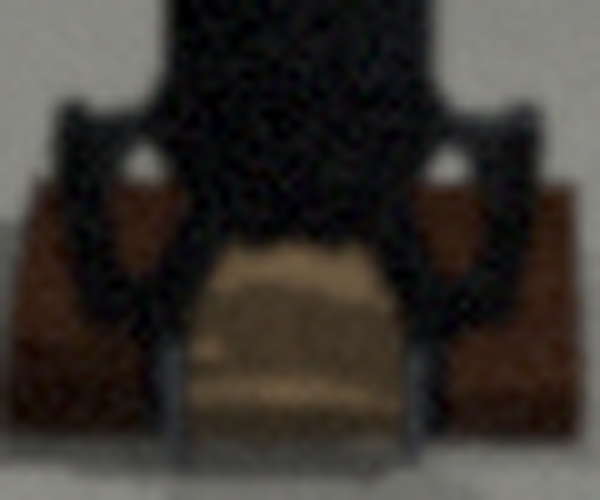

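Call:
step_arm(
  moves="0 0 0 0 61;0 0 0 0 64;0 0 0 0 72;0 0 0 0 76;0 0 -20 0 76;0 0 -40 0 80;0 0 -60 0 80;50 0 -30 0 80;60 0 0 0 80;60 0 0 0 80;60 0 0 0 80;0 0 0 0 80",
)

```text
time_s: 14.32
position: [0.4804, -0.0308, 0.1662]
orientation: [[-0.006, 1.0, 0.0], [1.0, 0.006, -0.0], [-0.0, 0.0, -1.0]]
force: [0.4, -0.2, 0.7]
finger_gap: 0.0803
```

Run:
```python
from h import *
a=shot("side",None); b=shot("top",None)
A=cv2.resize(a[120:180,300:380],None,fx=5,fy=5,interpolation=2)
B=cv2.resize(b[190:270,400:500],None,fx=4,fy=4,interpolation=2)
A=cv2.copyMakeBorder(A,0,20,0,0,cv2.BORDER_CONSTANT)
cv2.imwrite("pics/p10.png",np.hstack([A,B])[:,:,::-1])
print(state()["position"])
```

```text
[ 0.48062801 -0.0336339   0.16617727]
```

View pics/p10.png

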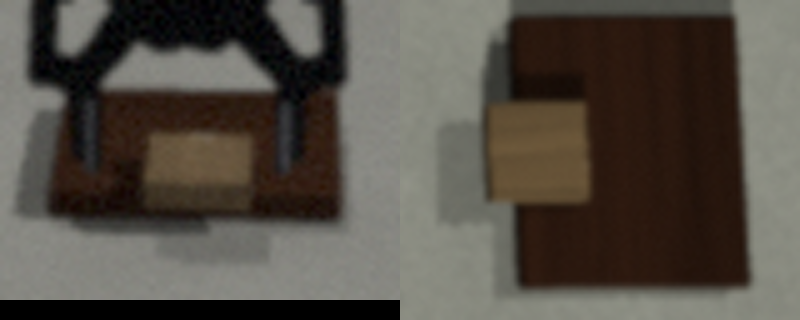

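Run:
```python
from h import *
for p in ((421.8,228),(447,228),(434.4,215.2),(434.4,240.7),(434.4,228)): print(np.round(at_z("top",*p,.038)*1000))
for p in ((428,205),(430,262),(428.2,228)): print("plinth",np.round(at_z("top",*p,.02)*1000))
```

```text
[ 480. -251.   38.]
[ 480. -312.   38.]
[ 512. -283.   38.]
[ 450. -280.   38.]
[ 480. -282.   38.]
plinth [ 539. -273.   20.]
plinth [ 399. -272.   20.]
plinth [ 482. -271.   20.]
```

Call:
step_arm(
  moves="-45 0 0 0 80;-45 0 0 0 80;-45 0 0 0 80;-45 0 0 0 76;-45 0 0 0 74;-42 0 0 0 74;0 0 40 0 74;0 0 40 0 74;0 0 40 0 74;0 0 0 0 74;0 0 0 0 74",
)

```text
time_s: 15.8
position: [0.4806, -0.3022, 0.0475]
orientation: [[0.002, 1.0, 0.001], [1.0, -0.002, -0.001], [-0.001, 0.001, -1.0]]
force: [0.6, 0.4, -0.1]
finger_gap: 0.0739
```

Grip the end, lift slightly, drag +y 17 mm, release so it tips.

Call:
step_arm(
  moves="1 0 12 0 74;0 0 0 0 66;0 0 0 0 62;0 0 0 0 56;0 0 0 0 54;0 0 0 0 54;0 0 -2 0 54;6 0 0 0 54;6 0 0 0 54;5 0 0 0 54;0 0 2 0 54;0 0 0 0 54",
)

```text
time_s: 17.3
position: [0.4805, -0.2819, 0.0352]
orientation: [[-0.001, 1.0, 0.001], [1.0, 0.001, 0.001], [0.001, 0.001, -1.0]]
force: [-3.3, 4.6, 8.3]
finger_gap: 0.0583
```

Call:
step_arm(
  moves="0 0 0 0 59;0 0 0 0 62;0 0 0 0 68;0 0 -3 0 73;0 0 -4 0 73;6 0 0 0 73;0 0 0 0 73;0 0 0 0 73",
)

```text
time_s: 18.3
position: [0.4804, -0.2766, 0.0412]
orientation: [[-0.0, 1.0, -0.0], [1.0, 0.0, -0.0], [-0.0, -0.0, -1.0]]
force: [-0.6, 0.2, -0.2]
finger_gap: 0.073
```

Run:
```python
from h import *
a=shot("side",None); 
A=cv2.resize(a[110:180,300:380],None,fx=8,fy=8,interpolation=2)
cv2.imwrite("pics/p11.png",A[:,:,::-1])
```

```text
(no output)
```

View pics/p11.png

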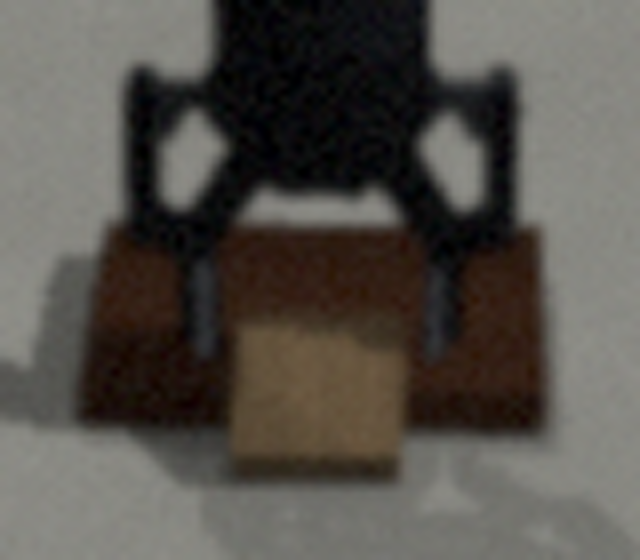

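Run:
```python
from h import *
for th in range(16,60,4):
    t=np.radians(th);u=np.array([-np.cos(t),np.sin(t)]);n=np.array([np.sin(t),np.cos(t)])
    low=np.array([-272+20/np.tan(t),0.])
    P=[low,low+18*n,low+60*u+18*n,low+50*u+9*n]
    print(th,[round(proj("side",(.4805,p[0]/1e3,p[1]/1e3))[1],1) for p in P[:3]],P[2].round(),"axis",P[3].round())
```

```text
16 [np.float64(175.6), np.float64(171.0), np.float64(155.9)] [-255.   34.] axis [-248.   22.]
20 [np.float64(173.0), np.float64(168.8), np.float64(152.8)] [-267.   37.] axis [-261.   26.]
24 [np.float64(171.2), np.float64(167.4), np.float64(150.6)] [-275.   41.] axis [-269.   29.]
28 [np.float64(170.0), np.float64(166.5), np.float64(148.9)] [-279.   44.] axis [-274.   31.]
32 [np.float64(169.0), np.float64(165.9), np.float64(147.5)] [-281.   47.] axis [-278.   34.]
36 [np.float64(168.2), np.float64(165.5), np.float64(146.5)] [-282.   50.] axis [-280.   37.]
40 [np.float64(167.6), np.float64(165.3), np.float64(145.7)] [-283.   52.] axis [-281.   39.]
44 [np.float64(167.1), np.float64(165.2), np.float64(145.0)] [-282.   55.] axis [-281.   41.]
48 [np.float64(166.6), np.float64(165.2), np.float64(144.6)] [-281.   57.] axis [-281.   43.]
52 [np.float64(166.2), np.float64(165.2), np.float64(144.3)] [-279.   58.] axis [-280.   45.]
56 [np.float64(165.9), np.float64(165.3), np.float64(144.1)] [-277.   60.] axis [-279.   46.]
```

Call:
step_arm(
  moves="5 0 4 0 73;0 0 0 0 66;0 0 0 0 62;0 0 0 0 56;0 0 0 0 54;0 0 0 0 54;20 0 -30 0 54;30 0 -40 0 54;40 0 0 0 54;40 0 0 0 54;0 0 0 0 54",
)

```text
time_s: 19.73
position: [0.4802, -0.14, 0.1072]
orientation: [[-0.003, 1.0, -0.0], [1.0, 0.003, -0.0], [-0.0, -0.0, -1.0]]
force: [-0.2, 0.4, -0.6]
finger_gap: 0.0588
```

Call:
step_arm(
  moves="0 0 0 10 54;0 0 0 10 54;0 0 0 10 54;0 0 0 10 54;0 0 0 10 54;0 0 0 10 54;0 0 0 10 54;0 0 0 10 54;0 0 0 10 54;0 0 0 0 54",
)

```text
time_s: 20.98
position: [0.4804, -0.1426, 0.107]
orientation: [[1.0, 0.001, -0.0], [0.001, -1.0, -0.0], [-0.0, 0.0, -1.0]]
force: [-0.4, -0.8, 0.2]
finger_gap: 0.0584
```

Run:
```python
from h import *
a=shot("side",None); s=state();print(s["position"],s["joint_positions"])
u,v=map(int,proj("side",s["position"]))
cv2.imwrite("pics/p12.png",cv2.resize(a[v-40:v+40,u-50:u+50],None,fx=6,fy=6,interpolation=2)[:,:,::-1])
```

```text
[ 0.48042491 -0.1424657   0.10703836] [-2.88055944e-01  1.20597989e-01 -3.58375937e-01  1.09208864e+00
 -4.03906993e-04  2.85112688e+00]
```

View pics/p12.png

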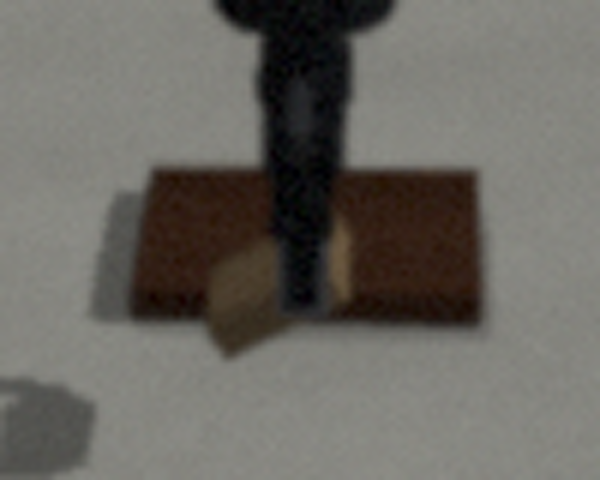

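Call:
step_arm(
  moves="-38 40 0 0 54;-38 40 0 0 54;-38 40 0 0 54;-37 40 0 0 54;0 38 0 0 54;0 0 25 0 54;0 0 25 0 54;0 0 14 0 54;0 0 4 0 54;0 0 0 0 54;0 0 0 0 54",
)

```text
time_s: 22.4
position: [0.33, -0.3402, 0.0402]
orientation: [[1.0, 0.001, 0.001], [0.001, -1.0, -0.001], [0.001, 0.001, -1.0]]
force: [0.1, -0.7, -0.5]
finger_gap: 0.0583
```

Call:
step_arm(
  moves="0 0 1 0 54;10 0 0 0 54;4 0 0 0 54;0 0 0 0 54;0 0 0 0 54",
)

```text
time_s: 23.02
position: [0.3434, -0.3396, 0.0382]
orientation: [[1.0, 0.0, -0.0], [0.0, -1.0, 0.0], [-0.0, -0.0, -1.0]]
force: [0.9, -0.2, -0.6]
finger_gap: 0.0585
```

Call:
step_arm(
  moves="0 0 1 0 58.5;3 0 0 0 58.5;3 0 0 0 58.5;2 0 0 0 58.5;0 0 0 0 58.5",
)

```text
time_s: 23.65
position: [0.3517, -0.3399, 0.0374]
orientation: [[1.0, 0.0, 0.0], [0.0, -1.0, -0.0], [0.0, 0.0, -1.0]]
force: [-1.3, -0.4, 3.4]
finger_gap: 0.059
```

Call:
step_arm(
  moves="3 0 0 0 58.8;2 0 -4 0 58.8;2 0 -4 0 58.8;2 0 -4 0 58.8;0 0 0 0 58.8",
)

```text
time_s: 24.28
position: [0.3609, -0.34, 0.0497]
orientation: [[1.0, 0.0, 0.001], [0.0, -1.0, -0.0], [0.001, 0.0, -1.0]]
force: [-0.0, 0.6, -0.2]
finger_gap: 0.0588
```

Call:
step_arm(
  moves="4 0 -5 0 58.8;4 0 -5 0 58.8;0 0 0 0 58.8",
)

```text
time_s: 24.65
position: [0.3694, -0.3401, 0.0599]
orientation: [[1.0, 0.0, 0.002], [0.0, -1.0, -0.001], [0.002, 0.001, -1.0]]
force: [-0.8, 0.8, 0.0]
finger_gap: 0.0588
```

```bash
cat >> h.py <<'E'
def asc(im,u,v,w=30,h=22):
    hsv=cv2.cvtColor(im,cv2.COLOR_RGB2HSV)
    for y in range(v-h,v+h):
        s=""
        for x in range(u-w,u+w):
            H,S,V=map(int,hsv[y,x])
            s+=("#" if V>105 else "o") if (5<H<22 and S>75 and V>62) else ("p" if (S>75 and V>25 and H<22) else (" " if V>75 else ("." if V>45 else ":")))
        print(y,s)
E
python3 - <<'E'
from h import *
s=state();u,v=map(int,proj("side",s["position"]));print(u,v,proj("side",(.4,-.34,.02)))
asc(shot("side",None),u,v)
E
```

```text
378 134 (np.float64(367.5261312366075), np.float64(147.12252005041697))
112                          .::::::::::::.                     
113                          .::::::::::::.                     
114                           ::::::..::::                      
115                           ::::::.::::.                      
116                           :::::::::::.                      
117                           :::::::::::.                      
118                           .::::::::::.                      
119                           .::::::::::.                      
120                           .::::::::::.                      
121                           .::::::::::.                      
122                           .::::::::::.                      
123                           .::::::::::.                      
124                            ::::::::::                       
125                            .::::::::.                       
126                            .::::::::.                       
127                            .::::::::.            
[... 1091 characters left out ...]
                         
145 ppppppppppppppppppoppppppppp...                             
146 ppppppppppp:pppppppppppppp..                                
147 pppppppppppppppppppppppppo                                  
148 ppppppppppppppppppppppoo                                    
149 pppppppppppppppppppppo.                                     
150 pppppppppppppppppppp.                                       
151 ppppppppppppppppppp.                                        
152 ppppppppppppppppppp.                                        
153 ppppppppppppppppppp.                                        
154 ppppppppppppppppppp.                                        
155 pppppppppppppppppppp
```

Call:
step_arm(
  moves="0 0 -50 0 54;28 -50 0 0 54;28 -50 0 0 54;28 -50 0 0 54;28 -50 0 0 54;0 0 0 -10 54;0 0 0 -10 54;0 0 0 -10 54;0 0 0 -10 54;0 0 0 -10 54;0 0 0 -10 54;0 0 0 -10 54",
)

```text
time_s: 26.2
position: [0.4806, -0.1397, 0.1093]
orientation: [[0.337, 0.942, 0.0], [0.942, -0.337, 0.0], [0.0, 0.0, -1.0]]
force: [-0.5, -0.5, -0.3]
finger_gap: 0.0587
```

Call:
step_arm(
  moves="0 0 0 -10 54;0 0 0 -10 54;-45 0 0 0 54;-45 0 0 0 54;-40 0 0 0 54;0 0 40 0 54;0 0 10 0 54;0 0 0 0 54;0 0 0 0 54",
)

```text
time_s: 27.32
position: [0.4812, -0.2696, 0.0606]
orientation: [[-0.001, 1.0, 0.001], [1.0, 0.001, -0.001], [-0.001, 0.001, -1.0]]
force: [-0.5, -0.2, -0.4]
finger_gap: 0.0585
```

Call:
step_arm(
  moves="0 0 10 0 54;0 0 9 0 54;0 0 2 0 54;0 0 0 0 59;0 0 0 0 61;0 0 0 0 64;0 0 0 0 74;0 0 -10 0 76;0 0 -50 0 76;50 0 0 0 60;40 0 0 0 20;0 0 0 0 0",
)

```text
time_s: 28.82
position: [0.4805, -0.1779, 0.0993]
orientation: [[-0.003, 1.0, 0.001], [1.0, 0.003, -0.0], [-0.0, 0.001, -1.0]]
force: [0.0, -0.4, 0.4]
finger_gap: 0.0243
```

Call:
step_arm(
  moves="0 0 0 0 0;0 0 0 0 0;0 0 0 0 0;0 0 40 0 0;0 0 20 0 0;0 0 0 0 0",
)

```text
time_s: 29.58
position: [0.4791, -0.1798, 0.0367]
orientation: [[0.001, 1.0, -0.003], [1.0, -0.001, 0.001], [0.001, -0.003, -1.0]]
force: [0.0, 0.0, 0.8]
finger_gap: -0.0
```

Run:
```python
from h import *
s=state();u,v=map(int,proj("side",(.48,-.25,.02)));print(u,v,s["position"])
asc(shot("side",None),u,v,40,25)
u,v=map(int,proj("top",(.48,-.25,.02)));print(u,v)
asc(shot("top",None),u,v,30,20)
```

```text
339 161 [ 0.47910046 -0.17977009  0.0367132 ]
136                          .::::::::::::::::::::::::::::::                        
137                         .:::::::::::::::::::::::::::::::.                       
138                .........:::::::::::::::::::::::::::::::::.                      
139               .ppppppppp::::::::::::::::::::::::::::::::::pppppppppp            
140               .pppppppp:::::::::::::::::::::::::::::::::::.ppppppppp            
141               ppppp::::::::::::::::::::::::::::::::::::::::..:pppppp            
142              .pppp::::::::::::::::::::::::::::::::::::::::::.:::pppp            
143              .pppp:::::::::::::::::::::::::::::::::::::::::::.::pppp.           
144              .pppp:::::::ppp::::::::::::::::::::::::::p:::::::::pppp            
145             .pppp:::::::::pp::::::::::::::::::::::::ppp:::::::::pppp.           
146             .pppp:::::::::ppp:::::::::::::::::::::::ppp:::::::::pppp.           
147             .pppp:::::::::pppp:::::::::::::::::::::pppp:::::::::pppp.           
148             .ppppp:::::::::ppp
[... 5103 characters left out ...]
::::::::::::::::::::::::::::::::::::::::::::::::::
238  :::::::::::p:::::::::::::::::::::::::::::::::::::::::::::::
239  ::::::::::p::::::::::::::::::::::::::::::::::::::::::::::::
240  .::::::::::::::::::::::::::::::::::::::::::::::::::::::::::
241  .::::::::::::::::::::::::::::::::::::::::::::::::::::::::p:
242   :::::::::::::::::::::::::::::::::::::::::::::::::::::::p::
243   ::::::::::::::::::::::::::::::::::::::::::::::::::::::::::
244   ::::::::::::::::::::::::::::::::::::::::::::::::::::::::::
245  .::::::::::::::::::::::::::::::::::::::::::::::::::::::::::
246  .::::::::::::::::::::::::::::::::::::::::::::::::::::::::::
247  .::::::::::::::::::::::::::::::::::::::::::::::::::::::::::
```

Call:
step_arm(
  moves="0 0 14 0 0;-15 0 0 0 0;-5 0 0 0 0;-5 0 0 0 0;-5 0 0 0 0;-5 0 0 0 0;-5 0 0 0 0;-5 0 0 0 0;-5 0 0 0 0;0 0 0 0 0",
)

```text
time_s: 30.92
position: [0.4805, -0.2302, 0.0243]
orientation: [[0.001, 1.0, 0.0], [1.0, -0.001, -0.0], [-0.0, 0.0, -1.0]]
force: [0.2, 1.1, 0.1]
finger_gap: 0.0002
```

Call:
step_arm(
  moves="-4 0 0 0 0;-3 0 0 0 0;-3 0 0 0 0;-2 0 0 0 0;0 0 0 0 0;0 0 0 0 0",
)

```text
time_s: 31.68
position: [0.4804, -0.2417, 0.0243]
orientation: [[0.0, 1.0, -0.0], [1.0, -0.0, -0.0], [-0.0, -0.0, -1.0]]
force: [0.8, 1.1, -0.5]
finger_gap: 0.0005
```

Call:
step_arm(
  moves="-2 0 0 0 0;-1.5 0 0 0 0;0 0 0 0 0;0 0 0 0 0",
)

```text
time_s: 32.17
position: [0.4802, -0.2434, 0.0235]
orientation: [[-0.001, 1.0, -0.001], [1.0, 0.001, 0.004], [0.004, -0.001, -1.0]]
force: [1.7, 8.1, -2.5]
finger_gap: 0.0001
```

Call:
step_arm(
  moves="8 0 0 0 0;20 0 0 0 0;40 0 -40 0 0;60 0 -50 0 40;0 0 0 0 40;0 0 0 0 40",
)

```text
time_s: 32.92
position: [0.4805, -0.1287, 0.1044]
orientation: [[-0.001, 1.0, 0.001], [1.0, 0.001, -0.001], [-0.001, 0.001, -1.0]]
force: [0.2, -0.1, 0.5]
finger_gap: 0.0401
```

Run:
```python
from h import *
a=shot("side",None); b=shot("top",None)
A=cv2.resize(a[110:180,300:380],None,fx=5,fy=5,interpolation=2)
B=cv2.resize(b[190:260,400:480],None,fx=5,fy=5,interpolation=2)
cv2.imwrite("pics/p13.png",np.hstack([A,B])[:,:,::-1])
```

```text
(no output)
```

View pics/p13.png

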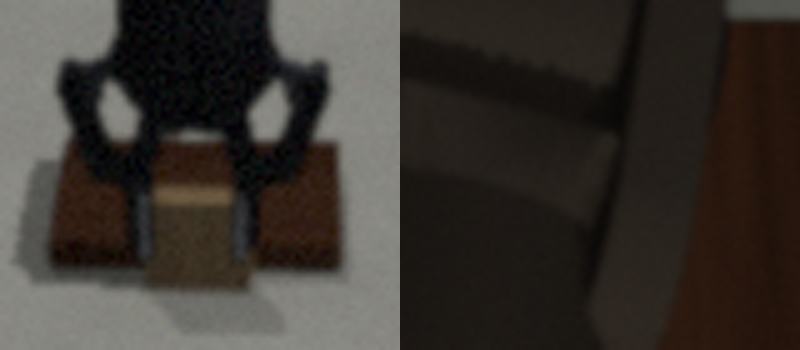

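Call:
step_arm(
  moves="0 0 0 10 45;0 0 0 10 45;0 0 0 10 45;0 0 0 10 45;0 0 0 10 45;0 0 0 10 45;0 0 0 10 45;0 0 0 10 45;0 0 0 10 45;0 45 0 0 45;0 45 0 0 45;0 45 0 0 45",
)

```text
time_s: 34.52
position: [0.4795, -0.2662, 0.103]
orientation: [[1.0, -0.001, -0.002], [-0.001, -1.0, 0.001], [-0.002, -0.001, -1.0]]
force: [0.2, 0.1, 0.5]
finger_gap: 0.0451
```

Call:
step_arm(
  moves="0 0 0 0 45;0 0 20 0 45;0 0 20 0 45;0 0 18 0 45;0 0 0 0 45;0 0 0 0 30;0 0 0 0 10;0 0 0 0 10;0 0 0 0 10;0 0 0 0 10",
)

```text
time_s: 35.78
position: [0.481, -0.2645, 0.0471]
orientation: [[1.0, -0.0, 0.001], [-0.0, -1.0, -0.001], [0.001, 0.001, -1.0]]
force: [0.1, 1.4, 5.8]
finger_gap: 0.017
```

Call:
step_arm(
  moves="0 0 -40 0 10;0 0 -35 0 10;0 -55 0 0 10;0 -55 0 0 10;0 -55 0 0 10;0 -55 0 0 10;0 -55 0 0 10;0 -55 0 0 10;0 -55 0 0 10;0 0 0 -10 10;0 0 0 -10 10;0 0 0 -10 10",
)

```text
time_s: 37.28
position: [0.481, 0.0558, 0.1227]
orientation: [[0.816, 0.578, -0.006], [0.578, -0.815, 0.05], [0.024, -0.044, -0.999]]
force: [-0.1, -0.1, -0.2]
finger_gap: 0.0171
```

Call:
step_arm(
  moves="0 0 0 -10 10;0 0 0 -10 10;0 0 0 -10 10;0 0 0 -10 10;0 0 0 -9.7 10;0 0 0 0 10;0 0 0 0 10",
)

```text
time_s: 38.15
position: [0.4812, 0.0557, 0.1229]
orientation: [[0.095, 0.995, -0.006], [0.994, -0.095, 0.05], [0.049, -0.01, -0.999]]
force: [0.7, 0.6, -0.5]
finger_gap: 0.0173
```

```bash
cat >> h.py <<'E'
def to(x,y,z=None,phi=None):
    s=state();R=s["orientation"];d=np.array([x,y,s["position"][2]*1000 if z is None else z])-s["position"]*1000
    print("pos",(s["position"]*1000).round(1),"phi",np.degrees(np.arctan2(R[1,0],R[0,0])).round(1),"gap",round(s["finger_gap"]*1000,1),"tool shift",(R.T@d).round(1),"F",s["force"].round(1))
E
python3 - <<'E'
from h import *
to(474.5,340,120)
im=shot("side",None); 
for c,a,r in wood(im,150): print(c,a,np.round(r[1],1),round(r[2],1))
s=state();u,v=map(int,proj("side",s["position"]));asc(im,u,v+14,24,18)
E
```

```text
pos [481.2  55.7 122.9] phi 84.5 gap 17.3 tool shift [281.9 -33.6  17.1] F [ 0.7  0.6 -0.5]
[262.6  51.4] 8961 [104.3 102.6] 88.5
[486.6   5.1] 1762 [222.  11.] 0.0
[496.7  92.5] 5643 [210.  66.] 0.0
[361.  146.2] 180 [23.8 14. ] 86.6
[335. 193.] 249 [34.  8.] 90.0
[292.4 253.7] 584 [22.  31.2] 69.0
[349.4 255.9] 583 [21.8 29.6] 79.7
[318.8 321.1] 7889 [135.1  65.3] 10.5
181                ::...:pppppop::.:::.             
182                .::.::ppppppp...:::.             
183                ::..:ppoopooo...:::.             
184                ::...oooooooo...:::.             
185                .::..ooooooooo..:::.             
186                ::::.oooooooop..:::.             
187                :::.poooooooo...:::.             
188                :::..oooooooo...:::.             
189                .:::ppppppooo...:::.             
190                .:::pppppppoop..:::              
191                  ...ppppppoop..::.              
192                   ..ppppppoop....               
193                   ..opppppoop..                 
194                    .ppppppoop..  
[... 432 characters left out ...]
       
203                     .ppppppo                    
204                     .pppppoo                    
205                     opppppoo                    
206                     opppppoo                    
207                     .pppppoo                    
208                     opppppo                     
209                     ppppppo                     
210                    ..oppppo                     
211                     .......                     
212                                                 
213                                                 
214                                                 
215                                                 
216
```

Call:
step_arm(
  moves="45 -5 0 0 10;45 -5 0 0 10;45 -5 0 0 10;0 0 0 0 10;0 0 0 0 10",
)

```text
time_s: 38.83
position: [0.4787, 0.1912, 0.1296]
orientation: [[0.093, 0.996, -0.006], [0.995, -0.092, 0.049], [0.049, -0.01, -0.999]]
force: [-0.3, 0.5, 0.2]
finger_gap: 0.0169
```

Run:
```python
from h import *
to(474.5,340,120)
s=state();print(s["orientation"].round(3),s["joint_positions"].round(3))
```

```text
pos [478.7 191.2 129.6] phi 84.7 gap 16.9 tool shift [147.1 -17.8  17. ] F [-0.3  0.5  0.2]
[[ 0.093  0.996 -0.006]
 [ 0.995 -0.092  0.049]
 [ 0.049 -0.01  -0.999]] [ 0.354  0.126 -0.302  1.131  0.048  2.018]
```

Call:
step_arm(
  moves="49 -6 0 2.5 10;49 -6 0 2.5 10;46 -4 0 0 10;0 0 0 0 10;0 0 0 0 10",
)

```text
time_s: 39.45
position: [0.4824, 0.3345, 0.1367]
orientation: [[0.18, 0.984, -0.006], [0.983, -0.18, 0.049], [0.047, -0.015, -0.999]]
force: [0.2, -0.1, -0.5]
finger_gap: 0.0171
```

Run:
```python
from h import *
to(474.5,340,60)
```

```text
pos [482.4 334.5 136.7] phi 79.6 gap 17.1 tool shift [ 0.4 -7.7 76.9] F [ 0.2 -0.1 -0.5]
```

Call:
step_arm(
  moves="0 -4 30 0 10;0 -4 30 0 10;0 0 17 0 10;0 0 4 0 10;0 0 0 0 10;0 0 0 0 10",
)

```text
time_s: 40.2
position: [0.4749, 0.3416, 0.0575]
orientation: [[0.179, 0.984, -0.004], [0.983, -0.179, 0.051], [0.049, -0.013, -0.999]]
force: [-0.3, 0.6, 0.3]
finger_gap: 0.0169
```

Call:
step_arm(
  moves="0 0 2 0 10;0 0 0 0 10;0 0 1 0 10;0 0 0 0 10",
)

```text
time_s: 40.7
position: [0.4742, 0.3416, 0.0535]
orientation: [[0.179, 0.984, -0.005], [0.983, -0.178, 0.05], [0.048, -0.014, -0.999]]
force: [0.4, 0.4, 2.4]
finger_gap: 0.0171
```

Call:
step_arm(
  moves="0 0 0 0 22;0 0 0 0 30;0 0 0 0 45;0 0 0 0 45;0 0 -25 0 45;0 0 -35 0 45;0 25 0 0 30;0 25 0 0 10;0 0 0 0 0;0 0 0 0 0;0 0 0 0 0;0 0 0 0 0",
)

```text
time_s: 42.2
position: [0.5231, 0.3297, 0.1126]
orientation: [[0.178, 0.984, -0.005], [0.983, -0.178, 0.05], [0.048, -0.014, -0.999]]
force: [0.2, -0.6, -0.4]
finger_gap: -0.0002
```

Call:
step_arm(
  moves="0 0 30 0 0;0 0 25 0 0;0 0 0 0 0;0 -10 0 0 0;0 -10 0 0 0;0 -6 0 0 0;0 -6 0 0 0;0 -6 0 0 0;0 -6 0 0 0;0 -6 0 0 0;0 -4 0 0 0;0 0 0 0 0",
)

```text
time_s: 43.7
position: [0.47, 0.342, 0.0583]
orientation: [[0.178, 0.984, -0.005], [0.983, -0.178, 0.05], [0.048, -0.014, -0.999]]
force: [-0.8, 1.0, -0.2]
finger_gap: 0.0
```

Call:
step_arm(
  moves="0 6 -30 0 0;0 0 -60 0 40;-60 0 0 0 60;-60 0 0 0 74;-60 0 0 0 74;0 0 0 0 74",
)

```text
time_s: 44.45
position: [0.4435, 0.1563, 0.1395]
orientation: [[0.184, 0.983, -0.005], [0.982, -0.183, 0.049], [0.047, -0.014, -0.999]]
force: [0.7, 0.7, 1.2]
finger_gap: 0.0737
```

Run:
```python
from h import *
a=shot("side",None); b=shot("top",None)
A=cv2.resize(a[270:370,240:400],None,fx=2.5,fy=2.5,interpolation=2)
B=cv2.resize(b[160:280,140:300],None,fx=2.5,fy=2.5,interpolation=2)
A=cv2.copyMakeBorder(A,0,50,0,0,cv2.BORDER_CONSTANT)
cv2.imwrite("pics/p14.png",np.hstack([A,B])[:,:,::-1])
to(0,0)
for c,s_,r in wood(b,200): print(c,s_,np.round(r[1],1),round(r[2],1),at_z("top",*c,.018).round(3))
```

```text
pos [444.9 159.1 139.9] phi 79.6 gap 74.0 tool shift [-236.6 -409.    -6.2] F [-0.1  0.7  0.3]
[624.2 122.7] 3259 [118.  34.] 90.0 [ 0.747 -0.781  0.018]
[177.7 180.9] 487 [32.2 23.9] 11.3 [0.606 0.356 0.018]
[257.8 194. ] 536 [23. 25.] 56.3 [0.571 0.152 0.018]
[456.5 227.3] 3736 [68.  56.3] 87.8 [ 0.483 -0.341  0.018]
[260.1 243.3] 362 [23.1 24.7] 71.6 [0.447 0.145 0.018]
[603.  381.6] 457 [22. 26.] 90.0 [ 0.118 -0.666  0.018]
```

View pics/p14.png

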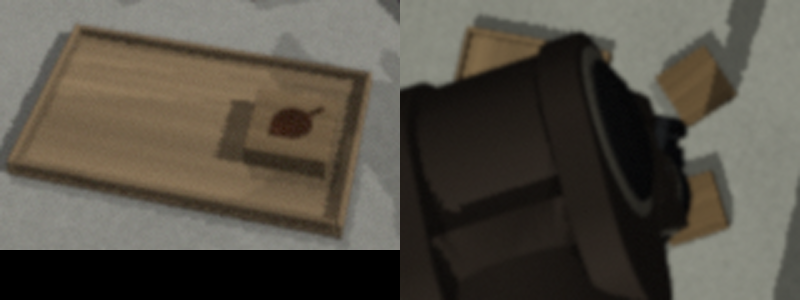

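Call:
step_arm(
  moves="0 0 0 -10 74;0 0 0 -10 74;0 0 0 -10 74;0 0 0 -10 74;0 0 0 -4.4 74;0 0 0 0 74",
)

```text
time_s: 45.3
position: [0.4449, 0.1608, 0.1394]
orientation: [[-0.561, 0.827, -0.005], [0.826, 0.561, 0.05], [0.044, 0.024, -0.999]]
force: [1.1, -0.0, -0.4]
finger_gap: 0.074
```

Run:
```python
from h import *
to(582,135.5,60)
```

```text
pos [444.9 160.8 139.4] phi 124.2 gap 74.0 tool shift [-101.4   97.4   77.3] F [ 1.1 -0.  -0.4]
```

Call:
step_arm(
  moves="-34 33 0 0 74;-34 33 0 0 74;-33.4 31.4 10 0 74;0 0 30 0 74;0 0 30 0 74;0 0 7.3 0 74;0 0 0 0 74;0 0 0 0 74",
)

```text
time_s: 46.3
position: [0.5824, 0.1345, 0.0616]
orientation: [[-0.561, 0.828, -0.003], [0.827, 0.56, 0.05], [0.043, 0.026, -0.999]]
force: [0.5, 0.5, -0.2]
finger_gap: 0.0744
```

Run:
```python
from h import *
to(582,135.5,14)
s=state();u,v=map(int,proj("side",(.571,.152,.018)));asc(shot("side",None),u,v-5,26,20)
```

```text
pos [582.4 134.5  61.6] phi 124.1 gap 74.4 tool shift [-1.  -1.  47.6] F [ 0.5  0.5 -0.2]
224 :::::..                           .::::.  ..        
225 ::::....                           .:::.            
226 ::::. ..                           .:::.            
227 ::::.  .                            .:::            
228 ::::.  .                             ....           
229 ::::.  .                                            
230 ::::.  .                                            
231 ::::.  .                                            
232 ::::.                                               
233 ::::.                                               
234 ::::.                                               
235 .::::.                                              
236 .::::.                                              
237  ..:.. .                                            
238   .... .                                            
239     ..                                              
240                                                     
241                              ##o#    
[... 551 characters left out ...]
########################          
252         ..poo#oo#####o####################o         
253         ..ppoooo###########################o        
254          ..ppooo#oo#ooo##################ooo        
255          ..pppooooo######################ooo        
256           ..pppoooo#o###o###########o#ooooooo       
257            .pppoooo#oo###oo#######ooooooooooo       
258            ..pppoooo#o##o########oooooooooooo       
259              .pppoooo#######oo##oooooooooooo        
260              ..pppooooo####oooooooooooooo           
261               ...ppooo#oooooooooooooooo             
262                ..pppooooooooooooooooo               
263                 .pppoooooooooooooo
```

Call:
step_arm(
  moves="-1 -1 20 0 74;0 0 20 0 74;0 0 7 0 74;0 0 0 0 74;0 0 0 0 66;0 0 0 0 62;0 0 0 0 56;0 0 0 0 54;0 0 0 0 54;0 0 -30 0 54;0 0 -50 0 54;0 0 0 0 54",
)

```text
time_s: 47.85
position: [0.5841, 0.1314, 0.0976]
orientation: [[-0.561, 0.828, 0.002], [0.827, 0.56, 0.051], [0.041, 0.031, -0.999]]
force: [0.1, 0.1, -0.6]
finger_gap: 0.0588
```

Run:
```python
from h import *
to(480,-120,95)
im=shot("side",None)
s=state();u,v=map(int,proj("side",s["position"]));asc(im,u,v+5,26,14)
for c,a,r in wood(im,200)[2:]: print(c,a)
```

```text
pos [584.1 131.4  97.6] phi 124.1 gap 58.8 tool shift [-149.6 -227.   -10.6] F [ 0.1  0.1 -0.6]
205 ::::::::::::::.                     .::::. ..       
206 ::::::::::::::.                     .::::. ..       
207 ::::::::::::::                      .::::. ..       
208 :::::::::::::.                      op:::....       
209 .::::::::::::..                 ooooopp::. ..       
210  .....::::::...             ####ooooooop:. ..       
211      .::::::. ..        ###########ooooo.. ..       
212      .::::::. ..     ################oooo  ..       
213      .::::::. ..  ####################oooo  .       
214      .::::::. ..o####################ooooo          
215      .::::::. . o#oo###########o#####oooooo         
216       ::::::. .ooooo################ooooooooo       
217       .:::::. ..oo#################ooooooooooo      
218       .:::::.  .oooo#############oooooooooooooo     
219       .:::::.  .oo####o#########oooooooooooooooo    
220        .::::.  .oooo###o###o##oooooooooooooooooo    
221        .::::. ..ooooooo#ooooooooooooooooooooooooo   
222         .:::....poooooooooooooooooooooooooooooooo   
223          ..:...:ppooooooooooooooooooooooooooooooo   
224            ....:pppoooooooooooooooooooooooooooooo   
225             ....ppppooooooooooooooooooooooooooooo   
226                ..ppppoooooooooooooooooooooooooooo   
227                 ..pppooooooooooooooooooooooooooo    
228                  ..pppooooooooooooooooooooooo       
229                   ..pppoooooooooooooooooooo         
230                     .pppoooooooooooooooo            
231                      pppoooooooooooo                
232                       ppooooooooo                   
[306.4  64.3] 440
[494.  93.] 5433
[339.2 150.5] 1302
[291.1 221. ] 587
[349.4 255.8] 590
[318.9 321. ] 7848
```

Call:
step_arm(
  moves="-30 -45 0 0 54;-30 -45 0 0 54;-30 -46 0 0 54;-30 -46 0 0 54;-30 -45 0 0 54;0 0 0 8.5 54;0 0 0 8.5 54;0 0 0 8.5 54;0 0 0 8.6 54;0 0 0 0 54;0 0 0 0 54",
)

```text
time_s: 49.28
position: [0.4771, -0.12, 0.0803]
orientation: [[-0.002, 1.0, -0.006], [0.999, 0.003, 0.05], [0.05, -0.006, -0.999]]
force: [-0.3, -0.0, -0.6]
finger_gap: 0.0587
```

Run:
```python
from h import *
to(480,-284,60)
```

```text
pos [ 477.1 -120.    80.3] phi 90.1 gap 58.7 tool shift [-164.8    2.6   12.1] F [-0.3 -0.  -0.6]
```

Call:
step_arm(
  moves="-55 1 0 0 54;-55 1 0 0 54;-55 1 0 0 54;0 0 12 0 54;0 0 12 0 54;0 0 8 0 54;0 0 0 0 54;0 0 0 0 54",
)

```text
time_s: 50.28
position: [0.4807, -0.2827, 0.0412]
orientation: [[-0.001, 1.0, -0.005], [0.999, 0.002, 0.05], [0.05, -0.005, -0.999]]
force: [0.7, -0.1, -1.2]
finger_gap: 0.0586
```

Run:
```python
from h import *
to(480,-284,35)
```

```text
pos [ 480.7 -282.7   41.2] phi 90.1 gap 58.6 tool shift [-1.6 -0.7  6.1] F [ 0.7 -0.1 -1.2]
```

Call:
step_arm(
  moves="0 0 3 0 54;0 0 3 0 54;0 0 0 0 59;0 0 0 0 62;0 0 0 0 68;0 0 0 0 74;0 0 -10 0 76;0 0 -50 0 76;50 0 0 0 50;54 0 0 0 20;0 0 0 0 0;0 0 0 0 0",
)

```text
time_s: 51.78
position: [0.481, -0.1823, 0.1006]
orientation: [[-0.001, 1.0, -0.004], [0.999, 0.001, 0.049], [0.049, -0.004, -0.999]]
force: [-0.2, 0.1, 0.2]
finger_gap: 0.0027
```

Call:
step_arm(
  moves="0 0 0 0 0;0 0 0 0 0;0 0 0 0 0",
)

```text
time_s: 52.15
position: [0.4806, -0.1828, 0.0997]
orientation: [[0.001, 1.0, -0.006], [0.999, -0.001, 0.05], [0.05, -0.006, -0.999]]
force: [0.1, -0.9, 0.5]
finger_gap: -0.0002
```

Run:
```python
from h import *
to(480.5,-190,24)
asc(shot("side",None),340,160,26,14)
```

```text
pos [ 480.6 -182.8   99.7] phi 89.9 gap -0.2 tool shift [-11.    0.4  75.3] F [ 0.1 -0.9  0.5]
146 pppppppppppppppppppp:::.:..:::pppppppppppppppppppppp
147 ppppppppppppppppppppp::.::.:::pppppppppppppppppppppp
148 pppppppppppppppppppp:::.::.:::pppppppppppppppppppppp
149 ppppppppppppppppooopp::.::.:::pooooooppppppppppppppp
150 pppppppppppppppooooop::.::.::poooooooppppppppppppppp
151 pppppppppppppppoooooo.:.::.::poooooooppppppppppppppp
152 pppppppppppppppooooooo...:...ooooooooppppppppppppppp
153 pppppppppppppppooooooo .::..oooooooooppppppppppppppp
154 pppppppppppppppoooooooo oo.ooooooooooppppppppppppppp
155 pppppppppppppppooooooooooooooooooooooppppppppppppppp
156 pppppppppppppppooooooooooooooooooooooppppppppppppppp
157 pppppppppppppppoooooooo#oooooooooooooppppppppppppppp
158 ppppppppppppp:poooooooo#oooooooooooopppppppppppppppp
159 p:pppppp:p::p:pooooooooooooooooooooopppppppppppppppp
160 ppppp::::::p:ppooooooooo##oooooooooopppppppppppppppp
161 pp:p:p::::p:::poooooooo##ooooooo#ooopppppppppppppppp
162 pp:p::ppp:pppppoooooooooooooooooooooppppppppp:pppppp
163 ..::::::::::::poooooooooooooooooooooo.......::ppp.pp
164    ............ooooooooooooooooooooo   .    ........
165      ..........ooooooooo#ooooooooooo                
166         .......ooooooooooooooooooooo                
167            . ..pppooooooooooooooooo                 
168               .pppppppppppp.ppppppp.                
169               ......p.pp..pp..pppp..                
170                  .... .... ......                   
171                                                     
172                                                     
173
```

Call:
step_arm(
  moves="0 0 40 0 0;0 0 33 0 0;-12 0 -0.6 0 0;-10 0 -0.5 0 0;-5 0 -0.2 0 0;-5 0 -0.3 0 0;-5 0 -0.2 0 0;-5 0 -0.3 0 0;-5 0 -0.2 0 0;-5 0 -0.3 0 0;-5 0 -0.2 0 0;0 0 0 0 0",
)

```text
time_s: 53.7
position: [0.4803, -0.236, 0.0269]
orientation: [[0.0, 1.0, -0.005], [0.999, -0.0, 0.05], [0.05, -0.005, -0.999]]
force: [0.7, 0.3, -0.1]
finger_gap: -0.0002
```

Call:
step_arm(
  moves="-2 0 0 0 0;-2 0 0 0 0;-2 0 0 0 0;0 0 0 0 0;0 0 0 0 0",
)

```text
time_s: 54.32
position: [0.4802, -0.2415, 0.0266]
orientation: [[-0.0, 1.0, -0.005], [0.999, 0.0, 0.05], [0.05, -0.005, -0.999]]
force: [-0.1, 1.9, -0.1]
finger_gap: 0.0002
```

Call:
step_arm(
  moves="-1.5 0 0 0 0;-1 0 0 0 0;-1 0 0 0 0;0 0 0 0 0;0 0 0 0 0",
)

```text
time_s: 54.95
position: [0.48, -0.2431, 0.0258]
orientation: [[-0.001, 1.0, -0.006], [0.999, 0.001, 0.054], [0.054, -0.006, -0.999]]
force: [1.2, 9.0, -2.4]
finger_gap: 0.0003
```

Call:
step_arm(
  moves="8 0 0 0 0;20 0 0 0 0;40 0 -40 0 20;50 0 -40 0 45;0 0 0 0 45",
)

```text
time_s: 55.58
position: [0.4825, -0.1301, 0.1151]
orientation: [[-0.004, 1.0, 0.001], [0.999, 0.004, 0.048], [0.048, 0.001, -0.999]]
force: [0.0, -0.2, -0.3]
finger_gap: 0.0451
```

Run:
```python
from h import *
to(480.5,-263.4,105)
asc(shot("side",None),340,158,20,16)
```

```text
pos [ 482.5 -130.1  115.1] phi 90.2 gap 45.1 tool shift [-133.6   -2.6    3.7] F [ 0.  -0.2 -0.3]
142 pp:::::::pppppppppppppppppp::::::::ppppp
143 ppp::::::pppppppppppppppppp::::::ppppppp
144 pppp:::.:ppppppopoppppopopp:::::pppppppp
145 pppp::..:poooooooooooooooop:::::pppppppp
146 pppp::..:pooooooooooooooooo..:::pppppppp
147 pppp::...pooooooooooooooooo..:::pppppppp
148 pppp::..:oooooooooooooooooo..:::pppppppp
149 pppp::..poooooooooooooooooo...::pppppppp
150 ppp:::..:oooooooooooooooooo..:::pppppppp
151 ppp:::..:oooooooooooooooooo..:::pppppppp
152 pppp::...oooooooooooooooooo..:::pppppppp
153 pppp::..:oooooooooooooooooo..:::pppppppp
154 pppp::..:oooooooooooooooooo..::ppppppppp
155 pppp::...oooooooooooooooooo...pppppppppp
156 ppppp:..:oooooooooooooooooo...pppppppppp
157 :ppppp::poooooooooooooooooo..opppppppppp
158 ::p::p::pooooooooooooooooooooopppppppppp
159 ::::p:p:pooooooooooooooooooooopppppppppp
160 ::p:::::pooooooooooooooooooooopppppppppp
161 ::::::p:pooooooooooooooooooooopppppppppp
162 ::::pppppooooooooooooooooooooopppppppppp
163 ::::::::pooooooooooooooooooooo.:....:::p
164 .........ooooooooooooooooooooo         .
165  ........oooooooooooooooooooo           
166     ........................            
167          ..................             
168                                         
169                                         
170                                         
171                                         
172                                         
173
```

Call:
step_arm(
  moves="0 0 0 10 45;0 0 0 10 45;0 0 0 10 45;0 0 0 10 45;0 0 0 10 45;0 0 0 10 45;0 0 0 10 45;0 0 0 10 45;0 0 0 10.2 45;0 0 0 0 45;0 0 0 0 45",
)

```text
time_s: 57.0
position: [0.4804, -0.1326, 0.1106]
orientation: [[1.0, -0.001, -0.006], [-0.001, -0.999, 0.05], [-0.006, -0.05, -0.999]]
force: [0.0, 0.2, -0.1]
finger_gap: 0.0451
```

Run:
```python
from h import *
to(480.5,-263.4,105)
```

```text
pos [ 480.4 -132.6  110.6] phi -0.0 gap 45.1 tool shift [  0.3 130.9  -0.9] F [ 0.   0.2 -0.1]
```

Call:
step_arm(
  moves="0 45 0 0 45;0 45 0 0 45;0 44 0 0 45;0 0 20 0 45;0 0 20 0 45;0 0 17 0 45;0 0 0 0 45;0 0 0 0 30;0 0 0 0 10;0 0 0 0 10;0 0 0 0 10;0 0 0 0 10",
)

```text
time_s: 58.5
position: [0.4811, -0.2649, 0.05]
orientation: [[1.0, -0.003, -0.002], [-0.003, -0.999, 0.046], [-0.002, -0.046, -0.999]]
force: [-1.2, -3.1, 9.4]
finger_gap: 0.0103
```

Run:
```python
from h import *
a=shot("side",None)
A=cv2.resize(a[90:190,280:400],None,fx=5,fy=5,interpolation=2)
cv2.imwrite("pics/p15.png",A[:,:,::-1])
to(0,0)
```

```text
pos [ 481.1 -264.9   50. ] phi -0.2 gap 10.2 tool shift [-482.  -262.9   13.2] F [-2.2 -3.3  8.8]
```

View pics/p15.png

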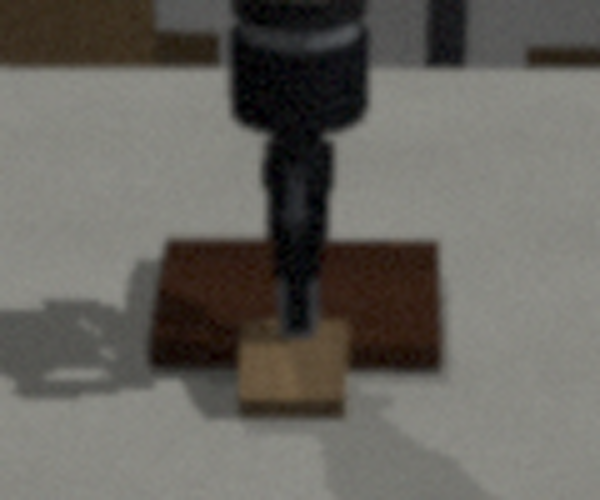

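Call:
step_arm(
  moves="0 0 -10 0 20;0 0 -50 0 20;0 -42 0 0 10;0 -43 0 0 0;0 0 0 0 0;0 0 0 0 0;0 0 0 0 0",
)

```text
time_s: 59.42
position: [0.4806, -0.1821, 0.1118]
orientation: [[1.0, -0.004, -0.005], [-0.004, -0.999, 0.05], [-0.005, -0.05, -0.999]]
force: [0.1, 0.0, 0.4]
finger_gap: -0.0003
```

Run:
```python
from h import *
to(480.5,-180,26)
asc(shot("side",None),340,160,16,12)
```

```text
pos [ 480.6 -182.1  111.8] phi -0.2 gap -0.3 tool shift [ 0.3  2.1 85.8] F [0.1 0.  0.4]
148 ppppppppppp:::::::..pppppppppppp
149 ppppppppppp..::.:...pppppppppppp
150 pppppppppppp...:..pppppppppppppp
151 pppppppppppppppppppppppppppppppp
152 pppppppppppppppppppppppppppppppp
153 ppppppopopoooooooooooopppppppppp
154 ppppoooooooooooooooooooooopppppp
155 ppppoooooooo#ooooooooooooopppppp
156 ppppoooooooo#o#ooooooooooopppppp
157 ppppooooooo###oo#ooooooooopppppp
158 ppppooooooooo#oooooooooooopppppp
159 ppppooooooooo##oooooo#oooopppppp
160 :::poooooooo#o#ooooooooooopppppp
161 ::ppoooooooo#o#ooo#ooooooopppppp
162 :p:poooooooo##oooooooooooopppppp
163 :::poooooooo##ooooo#oooooop.:.:.
164 ....oooooooo##ooooooooooo     ..
165 ....oooooooo###oooooo#ooo       
166 ....ooooooooo##oooooooooo       
167  .  ooooooooo##oooooooooo       
168     ooooooooo#ooooooooooo       
169     ooooooooooooooooooooo       
170    .oopoopooooopopoooppp        
171    ..ppppppppppppppppppp.
```

Call:
step_arm(
  moves="0 0 40 0 0;0 0 42 0 0;0 0 0 0 0;0 8 -0.4 0 0;0 5 -0.3 0 0;0 5 -0.2 0 0;0 5 -0.3 0 0;0 5 -0.2 0 0;0 5 -0.3 0 0;0 5 -0.2 0 0;0 5 -0.3 0 0;0 0 0 0 0",
)

```text
time_s: 60.98
position: [0.48, -0.2208, 0.0299]
orientation: [[1.0, -0.004, -0.005], [-0.004, -0.999, 0.05], [-0.005, -0.05, -0.999]]
force: [-0.1, -0.6, 0.4]
finger_gap: -0.0001
```

Call:
step_arm(
  moves="0 5 -0.2 0 0;0 4 -0.2 0 0;0 3 0 0 0;0 2 0 0 0;0 0 0 0 0;0 0 0 0 0",
)

```text
time_s: 61.72
position: [0.48, -0.2345, 0.0297]
orientation: [[1.0, -0.003, -0.005], [-0.003, -0.999, 0.05], [-0.005, -0.05, -0.999]]
force: [-0.9, 0.4, -0.6]
finger_gap: 0.0001
```

Call:
step_arm(
  moves="0 2 0 0 0;0 2 0 0 0;0 2 0 0 0;0 0 0 0 0;0 0 0 0 0",
)

```text
time_s: 62.35
position: [0.4799, -0.2404, 0.0293]
orientation: [[1.0, -0.004, -0.005], [-0.003, -0.999, 0.05], [-0.006, -0.05, -0.999]]
force: [0.0, 2.5, 0.4]
finger_gap: 0.0001
```

Call:
step_arm(
  moves="0 2 0 0 0;0 2 0 0 0;0 0 0 0 0;0 0 0 0 0",
)

```text
time_s: 62.85
position: [0.4797, -0.2417, 0.0292]
orientation: [[1.0, -0.002, -0.005], [-0.002, -0.998, 0.056], [-0.005, -0.056, -0.998]]
force: [0.8, 12.5, 3.9]
finger_gap: 0.0003
```

Run:
```python
from h import *
to(480.5,-180,26)
asc(shot("side",None),340,158,16,14)
```

```text
pos [ 479.7 -241.7   29.2] phi -0.1 gap 0.3 tool shift [  0.7 -61.4   6.6] F [ 0.8 12.5  3.9]
144 pppppppppp::::::::::::pppppppppp
145 pppppppppp:::::::::::poooopppppp
146 pppppppppp::::::::::::oooooppppp
147 pppppppppp::::::::::ppoooopppppp
148 ppppppppppp:::::::::pooooooppppp
149 ppppppppppp:::::::::.ooooooppppp
150 pppppppppppp::::::::pooooopppppp
151 pppppppppppp::::::::pooooopppppp
152 ppppppppppp:::::::::pooooopppppp
153 ppppppppppp:::::::::pooooopppppp
154 ppppppppppp:::::::::pooooopppppp
155 pppppppppppp:::::::.oooooopppppp
156 pppppppppppp:::::::.oooooopppppp
157 pppppppppppp.::::::.oooooooppppp
158 p:pppppppppp::::::..oooooopppppp
159 :::pppppppp.:::::::.oooooopppppp
160 ::ppppp.pppp:::::::.oooooopppppp
161 :p:ppppppppp:::::::.oooooopppppp
162 pp:pppp.pppp:::::::.oooooopppppp
163 ::::pppppppp:::::::.oooooo..:.pp
164 .....ppppppp:::::::.ooooo      .
165 ......pp.pp..::::::. ooo        
166 ................:......         
167     ..................          
168      .........                  
169       ......                    
170                                 
171
```

Call:
step_arm(
  moves="0 -8 0 0 0;0 -22 0 0 0;0 -30 -40 0 20;0 0 -40 0 45;0 0 0 0 45;0 0 0 0 45",
)

```text
time_s: 63.65
position: [0.4804, -0.188, 0.1118]
orientation: [[1.0, -0.003, -0.005], [-0.003, -0.999, 0.049], [-0.005, -0.049, -0.999]]
force: [-0.6, -0.2, -0.4]
finger_gap: 0.0451
```

Run:
```python
from h import *
to(480.5,-266.5,104)
asc(shot("side",None),340,158,16,14)
```

```text
pos [ 480.4 -188.   111.8] phi -0.2 gap 45.1 tool shift [ 0.4 78.8  3.9] F [-0.6 -0.2 -0.4]
144 pppppopppp.:::::::..ppoppppppppp
145 pppppoooooo.::::::.ooooooopppppp
146 pppppoooooo.::::::..oooooopppppp
147 pppppoooooo.::::::..oooooooppppp
148 pppppoooooo.::::::..oooooopppppp
149 pppppoooooo.::::::..oooooopppppp
150 pppppoooooo.::::::. oooooopppppp
151 pppppoooooo........ooooooooppppp
152 pppppooooooooo....oooooooopppppp
153 pppppooooooooooooooooooooooppppp
154 pppppooooooooooooooooooooopppppp
155 pppppooooooooooooooooooooopppppp
156 pppppooooooooooooooooooooooppppp
157 p:pppooooooooooooooooooooopppppp
158 ::p:pooooooooooooooooooooopppppp
159 :::ppooooooooooooooooooooopppppp
160 ::pppooooooooooooooooooooopppppp
161 :::ppooooooooooooooooooooopppp:p
162 :ppppooooooooooooooooooooopppppp
163 ::::pooooooooooooooooooooop...:.
164 .....oooooooooooooooooooo     . 
165 .....ooooooooooooooooooo        
166 .......................         
167     ..................          
168                                 
169                                 
170                                 
171
```

Call:
step_arm(
  moves="0 38 0 0 45;0 38.5 0 0 45;0 0 20 0 45;0 0 20 0 45;0 0 19 0 45;0 0 0 0 45;0 0 0 0 36;0 0 0 0 28",
)

```text
time_s: 64.7
position: [0.4802, -0.262, 0.0497]
orientation: [[1.0, -0.003, -0.005], [-0.003, -0.999, 0.05], [-0.005, -0.05, -0.999]]
force: [0.3, 0.1, 0.2]
finger_gap: 0.028
```

Call:
step_arm(
  moves="0 0 0 0 24;0 0 0 0 20;0 0 0 0 16;0 0 0 0 10;0 0 0 0 10;0 0 0 0 10",
)

```text
time_s: 65.45
position: [0.4799, -0.2619, 0.0493]
orientation: [[1.0, -0.003, -0.005], [-0.003, -0.999, 0.05], [-0.005, -0.05, -0.999]]
force: [-0.7, 0.3, 0.5]
finger_gap: 0.0098
```

Run:
```python
from h import *
asc(shot("side",None),340,152,24,20)
```

```text
132                   ::::::.::::.                  
133                   :::::.:::::.                  
134                   .::::.:::::.                  
135                   .::::::::::.                  
136                   .::::::::::.                  
137                   .::::::::::.                  
138 ..................p:::::::::::..    ..          
139 ppppppppppppppppppp::::::::::ppppppppppppppppppp
140 ppppppppppppppppppp:::::::::pppppppppppppppppppp
141 ppppppppppppppppppp::::::::::ppppppppppppppppppp
142 ppppppppppppppppppp:::::::::pppppppppppppppppppp
143 ppppppppppppppppppp:::::::::pppppppppppppppppppp
144 pppppppppppppppppppp:::::::::ppppppppppppppppppp
145 pppppppppppppppppppp::::::::pppppppppppppppppppp
146 pppppppppppppppppppp::::::::pppppppppppppppppppp
147 pppppppppppppppppppp:::::::.pppppppppppppppppppp
148 pppppppppppppppppppp:::::::.pppppppppppppppppppp
149 pppppppppppppppppppp.::::::..ppppppppppppppppppp
150 pppppppppppppppppppp:::::::..ppppppppppppppppppp
151 pppppppppppppppppppp:::::::.pppppppppppppppppppp
152 pppppppppppppppppppp:::::::.pppppppp
[... 303 characters left out ...]
......ppppppppppppppppppppp
159 :ppppppppppppoooopoooooooooooooooppppppppppppppp
160 ::p:pppppppppoooooooooooooooooooopppppppppppppp:
161 :::::ppppppppooooooooooooooooooooppp:ppppppppppp
162 :pppppppppppoooooooooooooooooooooppppppppppppppp
163 :::::::::::pooooooooooooooooooooo.........:pp:pp
164 ...........oooooooo##ooooooooooo           .....
165 . .........oooooooo###oooooooooo                
166       .....ooooooo#o#ooooooooooo                
167            oooooooo###oooooooooo                
168            oooooooooo#oooooooooo                
169            ooooooooooooooooooooo                
170           .oooooopoooooooooooooo                
171            .ppppppooooooooooppoo
```

Run:
```python
from h import *
for y in (-272,-264,-254,-250,-212,-204,-194,-190):
    print(y,round(proj("side",(.48,y/1e3,.018))[1],1), round(proj("side",(.48,y/1e3,0))[1],1))
im=shot("side",None)
asc(im,340,174,14,6)
```

```text
-272 158.1 163.6
-264 159.4 165.0
-254 161.1 166.6
-250 161.7 167.3
-212 168.2 173.9
-204 169.6 175.3
-194 171.4 177.1
-190 172.1 177.8
168  ooooooooooooooooooooo      
169  ooooooooooooooooooooo      
170  .oooooooooooooooooooo      
171 .opoppooooopopppoopppo      
172  .ooppoooopopppopppooo      
173  .opppooooooooooooooo       
174                             
175                             
176                             
177                             
178                             
179
```

Call:
step_arm(
  moves="0 0 -50 0 20;0 0 -60 0 45;50 -40 0 0 45;-60 -60 0 0 45;-60 -60 0 0 45;-60 -60 0 0 45;-60 0 0 0 45;0 0 0 0 45",
)

```text
time_s: 66.55
position: [0.3341, -0.0946, 0.1687]
orientation: [[1.0, -0.003, -0.005], [-0.003, -0.999, 0.05], [-0.006, -0.05, -0.999]]
force: [0.7, -1.4, 0.3]
finger_gap: 0.0454
```

Run:
```python
from h import *
to(0,0)
a=shot("side",None); b=shot("top",None)
asc(a,340,165,16,11)
u,v=map(int,proj("top",(.48,-.24,.018)));print(u,v)
asc(b,u,v,22,17)
```

```text
pos [334.1 -94.6 168.7] phi -0.2 gap 45.4 tool shift [-334.4  -93.4    6.5] F [ 0.7 -1.4  0.3]
154 pppppppppppppppppppppppppppppppp
155 pppppppppppppppppppppppppppppppp
156 pppppppppppppppppppppppppppppppp
157 pppppppppppppppppppppppppppppppp
158 ppppppoopppppppppppppppppppppppp
159 ppppoooooooooooooooooooooppppppp
160 ppppoooooooooooooooooooooppppppp
161 ppppooooooo#ooooooooooooopppp:pp
162 :::poooooooooooooo#ooooooppppppp
163 :::pooooooooooooooooooooo..:...:
164 ...ooooooooooooooooooooo#  .    
165 ... oooooooo##oooooooooo        
166 ...oooooooooo#oooooooooo        
167    oooooooo#oooooooooooo        
168    ooooooooooooooooooooo        
169    ooooooooooooooooooooo        
170    .oooooooooooooooooooo        
171   .opppoppooooopppopppo.        
172   ..oopppooppppppoppppoo        
173     po..ooooppoooopppoo         
174         .                       
175                                 
415 228
211              ..... .. ............::pppppppp
212             ...... ...............::pppppppp
213             ......................::pppppppp
214            .....................
[... 782 characters left out ...]
oooooopppppppp
231           .ooooooooooooooooooooooooopppppppp
232           .ooooooooooooooooooooooooopppppppp
233            ooooooooooooooooooooooooopppppppp
234            ooooooooooooooooooooooooopppppppp
235           .poooooooooooooooooooooooopppppppp
236           .poooooooooooooooooooooooopppppppp
237           .poooooooooooooooooooooooopppppppp
238            .oooooooooooooooooooooooopppppppp
239                                    opppppppp
240                                    .pppppppp
241                                    .pppppppp
242                                    .pppppppp
243                                    .pppppppp
244                                    .:ppppppp
```

Call:
step_arm(
  moves="49 -25 0 0 74;49 -25 0 0 74;49 -25 0 0 74;0 0 0 -10 74;0 0 0 -10 74;0 0 0 -10 74;0 0 0 -10 74;0 0 0 -10 74;0 0 0 -10 74;0 0 0 -10 74;0 0 0 -10 74;0 0 0 -10 74",
)

```text
time_s: 68.15
position: [0.4862, -0.0213, 0.1708]
orientation: [[-0.002, 1.0, -0.006], [0.999, 0.002, 0.05], [0.05, -0.005, -0.999]]
force: [0.1, -0.7, 0.3]
finger_gap: 0.074
```

Call:
step_arm(
  moves="0 0 0 -10 74;0 0 0 -10 74;0 0 0 -10 74;0 0 0 -10 74;0 0 0 -10 74;0 0 0 -10 74;0 0 0 -10 74;0 0 0 -10 74;0 0 0 -10 74;0 37.5 0 0 74;0 37.5 0 0 74",
)

```text
time_s: 69.53
position: [0.4865, 0.0544, 0.1746]
orientation: [[-1.0, 0.005, -0.005], [0.005, 0.999, 0.05], [0.006, 0.05, -0.999]]
force: [0.7, -0.1, -0.0]
finger_gap: 0.0741
```

Call:
step_arm(
  moves="0 0 0 -10 74;0 0 0 -10 74;0 0 0 -10 74;0 0 0 -10 74;0 0 0 -10 74;0 0 0 -10 74;0 0 0 -10 74;0 0 0 -10 74;0 0 0 -10 74;0 0 0 -10 74;0 0 0 -10 74;0 0 0 -10 74",
)

```text
time_s: 71.03
position: [0.4864, 0.0539, 0.1746]
orientation: [[0.502, -0.865, -0.006], [-0.864, -0.501, 0.05], [-0.046, -0.02, -0.999]]
force: [0.4, -0.2, 0.5]
finger_gap: 0.0742
```

Call:
step_arm(
  moves="0 0 0 -10 74;0 0 0 -10 74;0 0 0 -10 74;0 0 0 -10 74;0 0 0 -10 74;0 0 0 -10 74;0 0 0 0 74;0 55 0 0 74;0 40 0 0 74;0 0 0 0 74",
)

```text
time_s: 72.28
position: [0.4855, -0.0129, 0.1703]
orientation: [[0.999, -0.046, -0.005], [-0.046, -0.999, 0.028], [-0.006, -0.028, -1.0]]
force: [0.4, -0.2, -0.4]
finger_gap: 0.074
```

Call:
step_arm(
  moves="0 15 0 0 74;0 0 0 0 74",
)

```text
time_s: 72.53
position: [0.485, -0.019, 0.1703]
orientation: [[0.999, -0.053, -0.004], [-0.053, -0.998, 0.022], [-0.006, -0.021, -1.0]]
force: [-0.2, -0.9, 0.2]
finger_gap: 0.0742
```

Call:
step_arm(
  moves="0 30 0 0 74;0 0 0 0 74",
)

```text
time_s: 72.78
position: [0.4845, -0.0338, 0.1696]
orientation: [[0.997, -0.076, -0.005], [-0.075, -0.997, 0.009], [-0.006, -0.009, -1.0]]
force: [-0.0, 0.6, 0.1]
finger_gap: 0.0742
```

Call:
step_arm(
  moves="0 20 0 0 74;0 0 0 0 74",
)

```text
time_s: 73.03
position: [0.4839, -0.0431, 0.1695]
orientation: [[0.996, -0.09, -0.006], [-0.09, -0.996, 0.001], [-0.006, -0.0, -1.0]]
force: [0.7, 0.1, -0.0]
finger_gap: 0.0743
```

Call:
step_arm(
  moves="0 0 0 10.6 74;0 0 0 10.6 74;0 0 0 10.6 74;0 0 0 10.6 74;0 0 0 10.6 74;0 0 0 10.6 74;0 0 0 10.6 74;0 0 0 10.6 74;54 0 0 0 74;54 0 0 0 74;54 0 0 0 74;54 0 0 0 74",
)

```text
time_s: 74.53
position: [0.4842, -0.2603, 0.1694]
orientation: [[0.002, -1.0, -0.005], [-1.0, -0.002, 0.001], [-0.001, 0.005, -1.0]]
force: [0.1, -0.5, 1.0]
finger_gap: 0.0739
```

Call:
step_arm(
  moves="0 0 0 0 74;0 0 60 0 74;0 0 60 0 74;0 0 20 0 74;0 0 10 0 74;0 0 0 0 74",
)

```text
time_s: 75.28
position: [0.4836, -0.258, 0.0194]
orientation: [[0.002, -1.0, -0.006], [-1.0, -0.002, 0.001], [-0.001, 0.006, -1.0]]
force: [0.5, -0.7, 1.1]
finger_gap: 0.0741
```

Run:
```python
from h import *
to(484,-259,14)
u,v=map(int,proj("side",(.484,-.242,.018)));asc(shot("side",None),u,v-3,20,9)
```

```text
pos [ 483.6 -258.    19.4] phi -89.9 gap 74.1 tool shift [ 1.  -0.4  5.4] F [ 0.5 -0.7  1.1]
151 pp:::::ppppppppppppppppppppppppppp::::::
152 ppp::::ppppppppppppppppppppppppppp:::::p
153 ppp::..:pppppppppppppppppppppppppp::::pp
154 ppp::.::pppppppppppppppppppppppppp:.:::p
155 ppp::.::pppppppppppppppppppppppppp:.::pp
156 pp:::.::pppppppppppppppppppppppppp:.:::p
157 ppp::..:pppppppp:ppppppppppppppppp:.::pp
158 pp:::..:pppppppppppppppppppppppppp:.::pp
159 :::::..::ppppppppppppppppppppppppp:.:::p
160 :::::..::pooooooooooopooooooppppp:..:::p
161 :::::..::poooooooooooooooooooooppp:.:::p
162 :pp::..:ppooooooooooooooooooooopp:..:ppp
163 p::::..::pooooooo##oooooooooooo..::..::.
164 ..........ooooooooo##oo###oooo#  ...    
165 ..........oooooooooooooooo#ooo          
166     .....ooooooooooooooooooooo          
167       ...ooooooooooooooooooooo          
168       ...ooooooooooooooooooooo
```

Call:
step_arm(
  moves="0 0 5.4 0 74;0 0 0 0 66;0 0 0 0 62;0 0 0 0 56;0 0 0 0 54;0 0 0 0 54;0 0 -30 0 54;0 0 -16 0 54;11 0 0 0 54;10.5 0 0 0 54;0 0 15 0 54;0 0 10 0 54",
)

```text
time_s: 76.82
position: [0.4828, -0.28, 0.0334]
orientation: [[0.001, -1.0, -0.007], [-1.0, -0.001, 0.002], [-0.002, 0.007, -1.0]]
force: [-1.1, 0.7, 51.6]
finger_gap: 0.0587
```

Call:
step_arm(
  moves="0 0 0 0 54;0 0 0 0 59;0 0 0 0 62;0 0 0 0 68;0 0 0 0 74;0 0 -10 0 76;0 0 -50 0 76;-50 0 0 0 50;-52 0 0 0 20;0 0 0 0 0;0 0 0 0 0;0 0 0 0 0",
)

```text
time_s: 78.32
position: [0.4839, -0.1789, 0.0952]
orientation: [[0.001, -1.0, -0.005], [-1.0, -0.001, 0.001], [-0.001, 0.005, -1.0]]
force: [-0.2, -0.2, 0.7]
finger_gap: 0.0001
```

Run:
```python
from h import *
to(482,-243.5,24)
asc(shot("side",None),340,160,18,12)
```

```text
pos [ 483.9 -178.9   95.2] phi -90.0 gap 0.1 tool shift [64.6  1.6 71.1] F [-0.2 -0.2  0.7]
148 ppppppppopp:::.::.:::ppppppppppppppp
149 pppppppooop::..:..::pooooooppppppppp
150 ppppppoooop:::.:..::pooooooopppppppp
151 pppppppooop:::.::.::pooooooopppppppp
152 ppppppooooo:::.:..::pooooooooppppppp
153 ppppppooooop::.:..::pooooooooppppppp
154 ppppppoooooop..::..poooooooopppppppp
155 ppppppooooooo..:..oooooooooopppppppp
156 pppp:poooooooo....oooooooooopppppppp
157 ppppppoooooooooooooooooooooopppppppp
158 pp:pppoooooooooooooooooooooopppppppp
159 :p:pppooooooooo#oooooooooooopppppppp
160 :p::ppooooooooo#oooooooooooopppppppp
161 :p:pppoooooooooo#ooooooooooopppppppp
162 ppppppooooooooo#oooooooooooopppppppp
163 :::::poooooooooooooooooooooop..:.p..
164 ......ooooooooo#ooooooooooo   .     
165 ......ooooooooo#ooooooooooo         
166 ......ooooooooooooooooooooo         
167    . .ooppopoooooooooooooo          
168      ..ppppppppppppppppppp.         
169      ...p....ppp....pppp.p.         
170         . .. .. .. .....            
171
```

Call:
step_arm(
  moves="0 0 40 0 0;0 2 31 0 0;18 0 0 0 0;5 0 0 0 0;5 0 0 0 0;5 0 0 0 0;5 0 0 0 0;5 0 0 0 0;5 0 0 0 0;4 0 0 0 0;4 0 0 0 0;0 0 0 0 0",
)

```text
time_s: 79.88
position: [0.4814, -0.2343, 0.0238]
orientation: [[0.001, -1.0, -0.006], [-1.0, -0.001, 0.001], [-0.001, 0.006, -1.0]]
force: [0.6, 1.0, -0.8]
finger_gap: -0.0
```

Call:
step_arm(
  moves="3 0 0 0 0;3 0 0 0 0;2 0 0 0 0;1 0 0 0 0;1 0 0 0 0;0 0 0 0 0;0 0 0 0 0",
)

```text
time_s: 80.75
position: [0.4811, -0.2423, 0.0232]
orientation: [[0.003, -1.0, -0.006], [-1.0, -0.003, 0.005], [-0.005, 0.006, -1.0]]
force: [1.3, 7.4, -2.0]
finger_gap: 0.0001
```

Call:
step_arm(
  moves="-8 0 0 0 0;-20 0 0 0 0;-40 0 -40 0 20;-50 0 -40 0 45;0 0 0 10 45;0 0 0 10 45;0 0 0 10 45;0 0 0 10 45;0 0 0 10 45;0 0 0 10 45;0 0 0 10 45;0 0 0 10 45",
)

```text
time_s: 82.25
position: [0.4816, -0.1266, 0.1033]
orientation: [[-0.985, -0.17, -0.005], [-0.17, 0.985, 0.0], [0.005, 0.001, -1.0]]
force: [0.1, -0.3, -0.6]
finger_gap: 0.0451
```

Call:
step_arm(
  moves="0 0 0 10 45;0 0 0 0 45;0 0 0 0 45",
)

```text
time_s: 82.62
position: [0.4817, -0.1269, 0.1032]
orientation: [[-1.0, -0.005, -0.005], [-0.005, 1.0, 0.001], [0.005, 0.001, -1.0]]
force: [0.1, -0.3, 0.4]
finger_gap: 0.0451
```

Run:
```python
from h import *
to(482,-264.3,48)
asc(shot("side",None),340,158,18,14)
print(state()["orientation"].round(3))
```

```text
pos [ 481.7 -126.9  103.2] phi -179.7 gap 45.1 tool shift [   0.  -137.4   55.1] F [ 0.1 -0.3  0.4]
144 ppppppppppp::::::::::ppppppppppppppp
145 ppppppppppp:::::::::pppppppppppppppp
146 pppppppooop:::::::::ppoooooppppppppp
147 pppppppooop:::::::::pooooooopppppppp
148 pppppppooopp::::::::pooooooopppppppp
149 ppppppoooop:::::::::pooooooopppppppp
150 ppppppoooop:::::::::pooooooopppppppp
151 ppppppoooo.::::::::::ooooooopppppppp
152 ppppppoooop:::::::::pooooooopppppppp
153 ppppppoooopp::::::::pooooooopppppppp
154 pppppppoooo.::::::::.ooooooopppppppp
155 ppppppooooo.:::::::..ooooooopppppppp
156 ppp:ppooooo.:::::::. ooooooopppppppp
157 ppppppooooo..::::::. ooooooopppppppp
158 p::::pooooo..::::::. ooooooopppppppp
159 :pppppooooo..::::::. ooooooppppppppp
160 ::ppppooooo..::::::.oooooooppppppppp
161 p::p:pooooo..::::::. ooooooppppppppp
162 ppp:ppooooo..::::::. ooooooppppppppp
163 :::::.ooooo..::::::.ooooooop:..p.:..
164 ......oooooo.::::::. oooooo         
165 ......oooooo.::::::..oooooo         
166 .......ppppp:.::....pppppp          
167    .  ..p...............p..         
168       ...................           
169                                     
170                                     
171                                     
[[-1.    -0.004 -0.006]
 [-0.004  1.     0.001]
 [ 0.006  0.001 -1.   ]]
```

Run:
```python
from h import *
print([round(proj("side",(.4805,y/1e3,z/1e3))[1],1) for y,z in((-272,60),(-254,60),(-254,0))])
for th in (35,40,45,50,60,70,80,90):
    t=np.radians(th);u=np.array([-np.cos(t),np.sin(t)]);n=np.array([np.sin(t),np.cos(t)])
    low=np.array([-272+20/np.tan(t),0.])
    P=[low,low+18*n,low+60*u+18*n,low+60*u]
    print(th,[round(proj("side",(.4805,p[0]/1e3,p[1]/1e3))[1],1) for p in P])
a=cv2.imread("pics/p13.png");print(a[150:310:5,200].tolist()[::1])
im=shot("side",None);print([tuple(map(int,im[v,346])) for v in range(143,170)])
print(time if False else state()["time_s"])
```

```text
[np.float64(144.9), np.float64(147.8), np.float64(166.6)]
35 [np.float64(168.4), np.float64(165.6), np.float64(146.7), np.float64(149.7)]
40 [np.float64(167.6), np.float64(165.3), np.float64(145.7), np.float64(148.2)]
45 [np.float64(167.0), np.float64(165.2), np.float64(144.9), np.float64(146.9)]
50 [np.float64(166.4), np.float64(165.2), np.float64(144.4), np.float64(145.9)]
60 [np.float64(165.6), np.float64(165.4), np.float64(144.1), np.float64(144.6)]
70 [np.float64(164.8), np.float64(165.8), np.float64(144.7), np.float64(144.0)]
80 [np.float64(164.2), np.float64(166.2), np.float64(145.9), np.float64(144.1)]
90 [np.float64(163.6), np.float64(166.6), np.float64(147.8), np.float64(144.9)]
[[18, 27, 44], [8, 20, 41], [13, 25, 44], [16, 28, 46], [20, 31, 49], [21, 31, 50], [23, 34, 52], [35, 51, 70], [52, 74, 93], [64, 87, 105], [64, 84, 103], [49, 68, 82], [37, 54, 61], [36, 50, 58], [35, 49, 57], [35, 49, 57], [38, 51, 61], [37, 51, 60], [31, 46, 58], [30, 44, 57], [37, 48, 61], [35, 47, 60], [34, 47, 58], [36, 49, 58], [35, 50, 58], [36, 50, 59], [33, 48, 57], [39, 53, 61], [65, 73, 77], [93, 98, 99], [106, 109, 110], [107, 111, 112]]
[(49, 31, 22), (48, 30, 17), (51, 35, 21), (72, 57, 40), (88, 70, 53), (93, 78, 56), (91, 74, 54), (90, 76, 54), (93, 77, 58), (91, 76, 56), (91, 74, 54), (93, 78, 55), (94, 78, 56), (93, 76, 54), (96, 81, 59), (94, 80, 57), (95, 79, 58), (90, 75, 54), (93, 76, 56), (93, 77, 56), (94, 77, 59), (91, 77, 56), (82, 67, 48), (58, 49, 36), (50, 44, 36), (73, 70, 66), (101, 99, 94)]
82.725
```

Call:
step_arm(
  moves="0 -20 0 0 20;0 -25 0 0 0;0 0 0 0 0;0 0 0 0 0;0 0 40 0 0;0 0 39 0 0;0 -20 0 0 0;0 -15 0 0 0;0 -8 0 0 0;0 -5 0 0 0;0 -5 0 0 0;0 -4 0 0 0",
)

```text
time_s: 84.22
position: [0.4815, -0.2293, 0.0241]
orientation: [[-1.0, -0.002, -0.005], [-0.002, 1.0, 0.001], [0.005, 0.001, -1.0]]
force: [0.0, 0.7, 0.2]
finger_gap: 0.0
```

Call:
step_arm(
  moves="0 -4 0 0 0;0 -3 0 0 0;0 -3 0 0 0;0 -2 0 0 0;0 -2 0 0 0;0 0 0 0 0;0 0 0 0 0",
)

```text
time_s: 85.1
position: [0.4812, -0.2392, 0.0239]
orientation: [[-1.0, -0.004, -0.005], [-0.004, 1.0, 0.01], [0.005, 0.01, -1.0]]
force: [0.2, 16.8, 6.4]
finger_gap: 0.0
```

Call:
step_arm(
  moves="0 -2 0 0 0;0 0 0 0 0;0 4 0 0 0;0 3 0 0 0;0 5 0 0 0;0 20 0 0 0;0 30 -40 0 20;0 0 -40 0 45;0 0 0 0 45;0 0 0 0 45",
)

```text
time_s: 86.35
position: [0.4816, -0.1827, 0.1036]
orientation: [[-1.0, -0.002, -0.006], [-0.002, 1.0, 0.001], [0.006, 0.001, -1.0]]
force: [-0.6, 0.0, -0.3]
finger_gap: 0.0453
```

Run:
```python
from h import *
to(482,-264.3,48)
im=shot("side",None)
for c in (331,346): print([int(im[v,c,0]) for v in range(141,172)])
```

```text
pos [ 481.6 -182.7  103.6] phi -179.9 gap 45.3 tool shift [ -0.6 -81.7  55.5] F [-0.6  0.  -0.3]
[42, 45, 51, 58, 70, 79, 82, 83, 80, 80, 81, 80, 80, 78, 80, 81, 76, 79, 78, 78, 80, 81, 80, 82, 78, 65, 60, 80, 109, 120, 130]
[40, 43, 48, 59, 79, 79, 83, 77, 79, 83, 77, 78, 82, 84, 80, 82, 79, 80, 80, 79, 81, 79, 82, 78, 75, 66, 77, 96, 106, 116, 126]
```

Call:
step_arm(
  moves="0 0 0 -10 0;0 0 0 -10 0;0 0 0 -10 0;0 0 0 -10 0;0 0 0 -10 0;0 0 0 -10 0;0 0 0 -10 0;0 0 0 -10 0;0 0 0 -10 0;0 0 40 0 0;0 0 42 0 0;0 0 0 0 0",
)

```text
time_s: 87.9
position: [0.4799, -0.1827, 0.0192]
orientation: [[0.001, -1.0, -0.009], [-1.0, -0.001, 0.002], [-0.002, 0.009, -1.0]]
force: [-0.4, 0.1, 0.9]
finger_gap: 0.0003
```

Call:
step_arm(
  moves="20 0 0 0 0;15 0 0 0 0;8 0 0 0 0;4 0 0 0 0;4 0 0 0 0;3 0 0 0 0;3 0 0 0 0;2 0 0 0 0;2 0 0 0 0;1 0 0 0 0;1 0 0 0 0;1 0 0 0 0",
)

```text
time_s: 89.4
position: [0.4812, -0.2444, 0.0217]
orientation: [[0.003, -1.0, -0.006], [-1.0, -0.003, 0.007], [-0.007, 0.006, -1.0]]
force: [0.1, 13.8, 3.0]
finger_gap: 0.0
```

Call:
step_arm(
  moves="1 0 0 0 0;0 0 0 0 0;0 0 0 0 0",
)

```text
time_s: 89.78
position: [0.4812, -0.2444, 0.0217]
orientation: [[0.004, -1.0, -0.005], [-1.0, -0.004, 0.009], [-0.009, 0.005, -1.0]]
force: [0.8, 15.4, 4.5]
finger_gap: 0.0001
```

Run:
```python
from h import *
to(482,-264.3,48)
im=shot("side",None)
for c in (331,347): print([int(im[v,c,0]) for v in range(141,172)])
```

```text
pos [ 481.2 -244.4   21.7] phi -89.8 gap 0.1 tool shift [ 19.7  -0.6 -26.5] F [ 0.8 15.4  4.5]
[15, 17, 27, 42, 53, 54, 40, 35, 24, 11, 13, 16, 10, 10, 36, 49, 51, 52, 48, 49, 53, 51, 54, 50, 57, 60, 58, 61, 67, 93, 120]
[13, 19, 38, 57, 55, 56, 48, 29, 8, 19, 16, 6, 15, 14, 38, 60, 65, 65, 64, 65, 63, 61, 67, 84, 107, 111, 111, 109, 112, 111, 114]
```

Call:
step_arm(
  moves="-6 0 0 0 0;-4 0 0 0 0;-20 0 0 0 0;-40 0 -40 0 20;-50 0 -42 0 45;0 0 0 10 45;0 0 0 10 45;0 0 0 10 45;0 0 0 10 45;0 0 0 10 45;0 0 0 10 45;0 0 0 10 45",
)

```text
time_s: 91.32
position: [0.4815, -0.1297, 0.1022]
orientation: [[-0.941, -0.338, -0.006], [-0.338, 0.941, 0.001], [0.005, 0.003, -1.0]]
force: [0.1, 0.7, -0.3]
finger_gap: 0.0447
```

Call:
step_arm(
  moves="0 0 0 10 45;0 0 0 10 45;0 0 0 0 45;0 0 0 0 45",
)

```text
time_s: 91.82
position: [0.4816, -0.13, 0.1023]
orientation: [[-1.0, -0.005, -0.006], [-0.005, 1.0, 0.001], [0.006, 0.001, -1.0]]
force: [-0.9, -0.3, 0.3]
finger_gap: 0.0453
```

Run:
```python
from h import *
to(482,-264.3,47.5)
im=shot("side",None)
for c in (331,346): print([int(im[v,c,0]) for v in range(141,172)])
```

```text
pos [ 481.6 -130.   102.3] phi -179.7 gap 45.3 tool shift [-1.000e-01 -1.343e+02  5.460e+01] F [-0.9 -0.3  0.3]
[20, 28, 36, 45, 57, 86, 90, 88, 64, 58, 56, 59, 53, 60, 62, 61, 61, 59, 56, 63, 60, 61, 59, 60, 58, 63, 74, 104, 109, 117, 124]
[41, 41, 45, 51, 57, 83, 95, 92, 74, 64, 66, 60, 62, 61, 59, 64, 67, 63, 63, 64, 60, 63, 62, 57, 61, 64, 76, 103, 109, 108, 109]
```

Call:
step_arm(
  moves="0 -45 0 0 45;0 -45 0 0 45;0 -44.3 0 0 45;0 0 0 0 45;0 0 20 0 45;0 0 20 0 45;0 0 14.6 0 45;0 0 0 0 45;0 0 0 0 30;0 0 0 0 10;0 0 0 0 10;0 0 0 0 10",
)

```text
time_s: 93.38
position: [0.4821, -0.2648, 0.0483]
orientation: [[-1.0, -0.002, -0.004], [-0.002, 1.0, 0.001], [0.004, 0.001, -1.0]]
force: [-0.3, 1.4, 5.3]
finger_gap: 0.0168
```

Call:
step_arm(
  moves="0 0 0 0 10;0 0 -40 0 10;0 0 -35 0 10;-9 53.2 0 0 10;-9 53.2 0 0 10;-9 53.2 0 0 10;-9 53.2 0 0 10;-9 53.2 0 0 10;-9 53.2 0 0 10",
)

```text
time_s: 94.5
position: [0.5355, 0.0561, 0.1223]
orientation: [[-1.0, -0.001, -0.006], [-0.001, 1.0, 0.001], [0.006, 0.001, -1.0]]
force: [1.2, -1.4, -0.8]
finger_gap: 0.0176
```

Call:
step_arm(
  moves="-9 53.2 0 0 10;-9 53.2 0 0 10;-9 53.2 0 0 10;-9 53.3 0 0 10;-9 53.3 0 0 10;0 0 0 -9.9 10;0 0 0 -9.9 10;0 0 0 -9.9 10;0 0 0 -9.9 10;0 0 0 -9.9 10;0 0 0 -10 10;0 0 0 -10 10",
)

```text
time_s: 96.0
position: [0.58, 0.3205, 0.122]
orientation: [[-0.343, -0.939, -0.006], [-0.939, 0.343, 0.0], [0.002, 0.006, -1.0]]
force: [-0.7, -0.5, -0.1]
finger_gap: 0.0168
```

Call:
step_arm(
  moves="0 0 0 -10 10;0 0 0 0 10;0 0 0 0 10",
)

```text
time_s: 96.38
position: [0.5801, 0.3207, 0.1222]
orientation: [[-0.184, -0.983, -0.006], [-0.983, 0.184, 0.001], [0.0, 0.006, -1.0]]
force: [-0.2, -0.3, -0.4]
finger_gap: 0.0167
```

Run:
```python
from h import *
to(577.8,321.3,53)
print(state()["joint_positions"].round(2))
```

```text
pos [580.1 320.7 122.2] phi -100.6 gap 16.7 tool shift [-0.2  1.9 69.2] F [-0.2 -0.3 -0.4]
[ 0.5   0.41  0.06  1.22  0.   -0.88]
```

Call:
step_arm(
  moves="0 3 30 0 10;0 0 25 0 10;0 0 10 0 10;0 0 4.5 0 10;0 0 0 0 10;0 0 0 0 22;0 0 0 0 30;0 0 0 0 45;0 0 0 0 45;0 0 -25 0 45;0 0 -35 0 45",
)

```text
time_s: 97.75
position: [0.5763, 0.321, 0.1124]
orientation: [[-0.181, -0.983, -0.008], [-0.984, 0.181, -0.0], [0.002, 0.008, -1.0]]
force: [1.4, -0.3, -0.3]
finger_gap: 0.045
```

Call:
step_arm(
  moves="0 -25 0 0 30;0 -25 0 0 10;0 0 0 0 0;0 0 0 0 0;0 0 0 0 0;0 0 30 0 0;0 0 25 0 0;0 0 0 0 0;0 10 0 0 0;0 10 0 0 0;0 6 0 0 0;0 6 0 0 0",
)

```text
time_s: 99.25
position: [0.5941, 0.3185, 0.0586]
orientation: [[-0.18, -0.984, -0.005], [-0.984, 0.18, 0.001], [-0.001, 0.005, -1.0]]
force: [0.6, -0.4, 0.5]
finger_gap: -0.0001
```

Call:
step_arm(
  moves="0 6 0 0 0;0 6 0 0 0;0 6 0 0 0;0 4 0 0 0;0 0 0 0 0;0 -6 -30 0 0;0 0 -55 0 20;51 8.7 0 0 40;51 8.7 0 0 60;51 8.7 0 0 74;51 8.7 0 0 74;51 8.7 0 0 74",
)

```text
time_s: 100.75
position: [0.4899, 0.0765, 0.1435]
orientation: [[-0.181, -0.984, -0.005], [-0.984, 0.181, 0.001], [-0.0, 0.005, -1.0]]
force: [0.3, -0.9, -0.0]
finger_gap: 0.0737
```

Call:
step_arm(
  moves="51 8.7 0 0 74;51 8.7 0 0 74;0 0 0 -9 74;0 0 0 -9 74;0 0 0 -9 74;0 0 0 0 74;0 0 0 0 74",
)

```text
time_s: 101.62
position: [0.4549, -0.0191, 0.1435]
orientation: [[0.283, -0.959, -0.006], [-0.959, -0.283, 0.001], [-0.003, 0.005, -1.0]]
force: [0.1, -0.7, -0.2]
finger_gap: 0.0739
```

Run:
```python
from h import *
a=shot("side",None);b=shot("top",None)
for c,s_,r in wood(b,200): 
    P=np.array([at_z("top",*p,.018)[:2] for p in cv2.boxPoints(r)]); e=P[1]-P[0]
    print(c,s_,np.round(r[1],1),(P.mean(0)*1000).round(),round(np.degrees(np.arctan2(e[1],e[0]))%90,1))
for c,s_,r in wood(a,300)[3:]: print("side",c,s_,np.round(r[1],1),at_z("side",*c,.018).round(3))
cv2.imwrite("pics/p16.png",np.hstack([cv2.resize(a[230:370,230:400],None,fx=2.5,fy=2.5),cv2.resize(b[150:290,140:280],None,fx=2.5,fy=2.5)])[:,:,::-1])
to(454.4,135.4,60)
```

```text
[624.2 122.8] 3260 [118.  34.] [ 750. -776.] 89.3
[184.8 221.9] 5553 [59.5 96.3] [505. 335.] 80.2
[456.5 227.3] 3738 [67.7 56.4] [ 485. -342.] 1.4
[265.3 230.9] 560 [23.4 24.4] [478. 132.] 17.1
[603.1 381.5] 455 [22. 26.] [ 119. -666.] 89.8
side [349.3 151.7] 579 [23. 31.] [ 0.454 -0.313  0.018]
side [336.1 249.3] 550 [21.6 28.4] [0.478 0.149 0.018]
side [319.  321.1] 7910 [135.2  65.3] [0.502 0.357 0.018]
pos [454.9 -19.1 143.4] phi -73.5 gap 74.4 tool shift [-148.1  -43.8   83.5] F [-0.7  0.1  0.3]
```

View pics/p16.png

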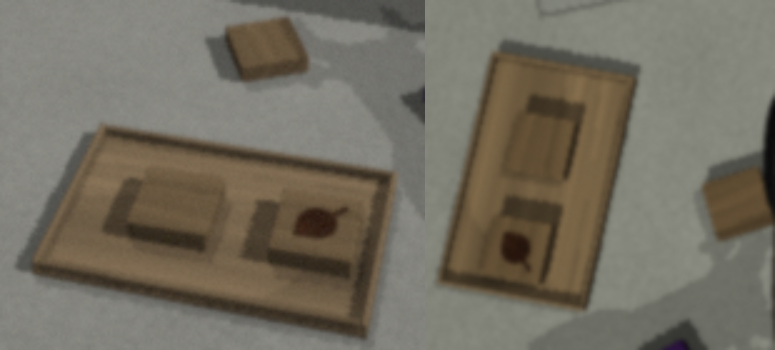

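Call:
step_arm(
  moves="-39.5 -21.7 0 0 74;-39.5 -21.7 0 0 74;-39.4 -21.7 0 0 74;0 0 40 0 74;0 0 40 0 74;0 0 35 0 74;0 0 10 0 74;0 0 4.4 0 74;0 0 0 0 74;0 0 0 0 66;0 0 0 0 62;0 0 0 0 56",
)

```text
time_s: 103.22
position: [0.4834, 0.1132, 0.0152]
orientation: [[0.285, -0.958, -0.004], [-0.958, -0.285, 0.001], [-0.002, 0.003, -1.0]]
force: [-1.6, 0.1, 6.0]
finger_gap: 0.0584
```

Call:
step_arm(
  moves="0 0 0 0 54;0 0 0 0 54;0 0 -40 0 54;0 0 -40 0 54;0 0 0 8.3 54;0 0 0 8.2 54;0 0 0 0 54;0 0 0 0 54",
)

```text
time_s: 104.22
position: [0.483, 0.113, 0.0939]
orientation: [[0.004, -1.0, -0.006], [-1.0, -0.004, 0.001], [-0.001, 0.006, -1.0]]
force: [-0.3, 0.6, 0.4]
finger_gap: 0.0591
```

Run:
```python
from h import *
to(482,-284,60)
a=shot("side",None)
s=state();u,v=map(int,proj("side",s["position"]));asc(a,u,v+6,20,12)
```

```text
pos [483.  113.   93.9] phi -89.8 gap 59.1 tool shift [397.    2.4  33.5] F [-0.3  0.6  0.4]
204 :::...                             .::::
205 .::....                            ..:::
206 .::..:                             ..:::
207 .::..:.                            ..:::
208 .::..:.                            ..:::
209 :::..::.                          ...:::
210 :::..::ppoooooooooooooooooo.oooooo...:::
211 :::..:poooooooooooooooooooooooooop...:::
212 :::...poooooo###o##oooooooooooooop:..:::
213 .::...ooooooo########oooooo##ooooo...:::
214 .::...oooooooooo#####o#########ooo...:::
215 ......oooooooooooo###o########oooo....:.
216   ....oooooooooooooo###########ooo......
217    ...oooooooooooooooooooooo##oooo...   
218    ...oooooooooooooooooooooooooooo...   
219      .oooooooooooooooooooooooooooo .    
220       oooooooooooooooooooooooooooo      
221       oooooooooooooooooooooooooooo      
222       oooooooooooooooooooooooooooo      
223       oooooooooooooooooooooooooooo      
224      ooooooooooooooooooooooooooooo      
225      .oooooooooooooooooooooooooooo      
226     ..opoooooooooooooooooooooooooo      
227      .opoooooooooooopooooooooooooo
```

Call:
step_arm(
  moves="49.6 0.3 0 0 54;49.6 0.3 0 0 54;49.6 0.3 0 0 54;49.6 0.3 0 0 54;49.6 0.3 0 0 54;49.6 0.3 0 0 54;49.6 0.3 0 0 54;49.6 0.3 0 0 54;0 0 0 0 54;0 0 33.5 0 54;0 0 15 0 54;0 0 8 0 54",
)

```text
time_s: 105.78
position: [0.4806, -0.2828, 0.0362]
orientation: [[0.003, -1.0, -0.007], [-1.0, -0.003, 0.002], [-0.002, 0.007, -1.0]]
force: [0.1, -0.3, -0.3]
finger_gap: 0.0586
```

Call:
step_arm(
  moves="0 0 0 0 54;0 0 0 0 59;0 0 0 0 62;0 0 0 0 68;0 0 0 0 74;0 0 -10 0 76;0 0 -50 0 76;-53 0 0 0 50;-53 0 0 0 20;0 0 0 0 0;0 0 0 0 0;0 0 0 0 0",
)

```text
time_s: 107.28
position: [0.4814, -0.1787, 0.0974]
orientation: [[0.0, -1.0, -0.005], [-1.0, -0.0, 0.001], [-0.001, 0.005, -1.0]]
force: [-0.4, 0.4, -0.4]
finger_gap: -0.0002
```

Run:
```python
from h import *
to(482,-248,20)
a=shot("side",None)
asc(a,340,160,18,12)
```

```text
pos [ 481.4 -178.7   97.4] phi -90.0 gap -0.2 tool shift [69.3 -1.  77.3] F [-0.4  0.4 -0.4]
148 pppppppppppp::..:..:::pppppppppppppp
149 ppppppppoopp::..:..::ppooooopppppppp
150 pppppppoooop::..:..::poooooooppppppp
151 pppppppooooo::..::.::poooooooppppppp
152 pppppppooooop::.:..::poooooooppppppp
153 pppppppoooooop..:...pooooooooppppppp
154 pppppppooooooo..:..ooooooooooppppppp
155 pppppppooooooo ....ooooooooooppppppp
156 pppppppooooooooooooooooooooooppppppp
157 pppppppooooooooooooooooooooopppppppp
158 p:::p:pooooooooooooooooooooopppppppp
159 ::::::pooooooooo#ooooooooooopppppppp
160 p:::p:poooooooo##ooooooooooopppppppp
161 ::p:pppooooooooooooooooooooopppppppp
162 pp::p:pooooooooo#ooooooooooopppppppp
163 ::::::poooooooooooooooooooooop.:....
164 .......ooooooooooooooooooooo   .    
165 .......oooooooooooooooooooo         
166 .......oooooooooooooooooooo         
167     . .ooooopoooooooooooooo         
168       ..ppppppppp.ppppppppp.        
169        .p..ppp....p.ppp.pp..        
170         .... .............          
171
```

Lean good. Push, withdraw, roll, check.

Call:
step_arm(
  moves="0 0 40 0 0;0 0 37 0 0;20 0 0 0 0;5 0 0 0 0;5 0 0 0 0;5 0 0 0 0;5 0 0 0 0;5 0 0 0 0;5 0 0 0 0;5 0 0 0 0;4 0 0 0 0;3 0 0 0 0",
)

```text
time_s: 108.82
position: [0.4808, -0.2397, 0.02]
orientation: [[0.002, -1.0, -0.006], [-1.0, -0.002, 0.002], [-0.002, 0.006, -1.0]]
force: [0.8, 1.8, -0.8]
finger_gap: 0.0001
```

Call:
step_arm(
  moves="2 0 0 0 0;2 0 0 0 0;1 0 0 0 0;1 0 0 0 0;1 0 0 0 0;1 0 0 0 0;0 0 0 0 0;0 0 0 0 0;0 0 0 0 0",
)

```text
time_s: 109.95
position: [0.4803, -0.2432, 0.0185]
orientation: [[0.004, -1.0, -0.007], [-1.0, -0.004, 0.011], [-0.011, 0.007, -1.0]]
force: [3.0, 17.0, -5.0]
finger_gap: 0.0003
```

Call:
step_arm(
  moves="-6 0 0 0 0;-4 0 0 0 0;-20 0 0 0 0;-40 0 -40 0 20;-50 0 -42 0 45;0 0 0 10 45;0 0 0 10 45;0 0 0 10 45;0 0 0 10 45;0 0 0 10 45;0 0 0 10 45;0 0 0 10 45",
)

```text
time_s: 111.45
position: [0.4811, -0.1294, 0.1007]
orientation: [[-0.941, -0.338, -0.005], [-0.338, 0.941, 0.001], [0.005, 0.002, -1.0]]
force: [0.5, -0.5, 0.1]
finger_gap: 0.0449
```

Call:
step_arm(
  moves="0 0 0 10 45;0 0 0 10 45;0 0 0 0 45;0 0 0 0 45",
)

```text
time_s: 111.95
position: [0.4811, -0.1297, 0.1005]
orientation: [[-1.0, -0.005, -0.006], [-0.005, 1.0, 0.001], [0.006, 0.001, -1.0]]
force: [-0.6, 0.4, -0.8]
finger_gap: 0.0451
```

Run:
```python
from h import *
to(482,-264.3,47.5)
im=shot("side",None)
for c in (331,346): print([int(im[v,c,0]) for v in range(141,172)])
```

```text
pos [ 481.1 -129.7  100.5] phi -179.7 gap 45.1 tool shift [  -0.6 -134.7   52.9] F [-0.6  0.4 -0.8]
[19, 22, 29, 40, 40, 50, 69, 83, 87, 87, 89, 85, 83, 89, 89, 94, 95, 91, 94, 90, 92, 94, 95, 93, 86, 65, 51, 57, 76, 102, 112]
[44, 41, 45, 50, 47, 51, 73, 92, 101, 100, 97, 99, 99, 98, 101, 99, 100, 97, 98, 95, 102, 95, 97, 97, 92, 78, 54, 57, 74, 102, 112]
```

Call:
step_arm(
  moves="0 0 0 -10 20;0 0 0 -10 0;0 0 0 -10 0;0 0 0 -10 0;0 0 0 -10 0;0 0 0 -10 0;0 0 0 -10 0;0 0 0 -10 0;0 0 0 -10 0;45 0 40 0 0;0 0 30.5 0 0;0 0 0 0 0",
)

```text
time_s: 113.5
position: [0.4788, -0.1745, 0.0278]
orientation: [[0.002, -1.0, -0.01], [-1.0, -0.002, 0.003], [-0.003, 0.01, -1.0]]
force: [-0.0, -0.0, 0.5]
finger_gap: 0.0
```

Call:
step_arm(
  moves="30 0 0 0 0;12 0 0 0 0;8 0 0 0 0;5 0 0 0 0;5 0 0 0 0;4 0 0 0 0;4 0 0 0 0;2 0 2 0 0;1 0 3 0 0;1 0 3 0 0;1 0 2 0 0;0 0 0 0 0",
)

```text
time_s: 115.0
position: [0.481, -0.2444, 0.0199]
orientation: [[0.004, -1.0, -0.005], [-1.0, -0.004, 0.009], [-0.009, 0.005, -1.0]]
force: [0.7, 16.4, 6.8]
finger_gap: 0.0001
```

Call:
step_arm(
  moves="-3 0 -12 0 0;3 0 0 0 0;1 0 4 0 0;1 0 4 0 0;0 0 4 0 0;0 0 0 0 0;0 0 0 0 0",
)

```text
time_s: 115.88
position: [0.4815, -0.2445, 0.0204]
orientation: [[0.005, -1.0, -0.003], [-1.0, -0.005, 0.013], [-0.013, 0.003, -1.0]]
force: [1.3, 24.9, 9.8]
finger_gap: 0.0004
```

Run:
```python
from h import *
to(482,-248,20)
im=shot("side",None)
for c in (331,346): print([int(im[v,c,0]) for v in range(141,172)])
```

```text
pos [ 481.5 -244.5   20.4] phi -89.7 gap 0.4 tool shift [ 3.5 -0.5  0.3] F [ 1.3 24.9  9.8]
[12, 11, 14, 44, 55, 65, 58, 40, 16, 13, 13, 2, 17, 8, 28, 37, 49, 52, 49, 46, 48, 51, 48, 51, 52, 56, 62, 65, 73, 97, 124]
[16, 5, 16, 28, 57, 73, 66, 51, 42, 26, 11, 9, 2, 6, 28, 54, 65, 71, 68, 69, 68, 69, 67, 69, 69, 71, 81, 104, 108, 112, 116]
```

Call:
step_arm(
  moves="-6 0 0 0 0;-4 0 0 0 0;-20 0 0 0 0;-40 0 -40 0 20;-50 0 -42 0 45;0 0 0 10 45;0 0 0 10 45;0 0 0 10 45;0 0 0 10 45;0 0 0 10 45;0 0 0 10 45;0 0 0 10 45",
)

```text
time_s: 117.42
position: [0.4809, -0.1316, 0.1001]
orientation: [[-0.941, -0.338, -0.006], [-0.338, 0.941, 0.001], [0.005, 0.003, -1.0]]
force: [0.7, 0.0, -0.7]
finger_gap: 0.0449
```

Call:
step_arm(
  moves="0 0 0 10 45;0 0 0 10 45;0 0 0 0 45;0 0 0 0 45",
)

```text
time_s: 117.92
position: [0.481, -0.1319, 0.1001]
orientation: [[-1.0, -0.005, -0.006], [-0.005, 1.0, 0.001], [0.006, 0.001, -1.0]]
force: [0.1, 0.0, 1.0]
finger_gap: 0.0452
```

Run:
```python
from h import *
to(482,-264.3,47.5)
im=shot("side",None)
for c in (331,346): print([int(im[v,c,0]) for v in range(141,172)])
print(state()["orientation"].round(4)[:,1])
```

```text
pos [ 481.  -131.9  100.1] phi -179.7 gap 45.2 tool shift [  -0.7 -132.5   52.5] F [0.1 0.  1. ]
[28, 25, 36, 46, 60, 82, 90, 88, 65, 58, 55, 57, 55, 58, 59, 56, 57, 57, 61, 55, 58, 57, 57, 57, 59, 65, 87, 106, 118, 121, 127]
[42, 44, 43, 52, 58, 77, 94, 96, 77, 64, 65, 65, 65, 64, 65, 60, 62, 62, 66, 65, 66, 62, 64, 65, 61, 68, 77, 105, 108, 113, 109]
[-4.e-03  1.e+00  9.e-04]
```

Call:
step_arm(
  moves="0 -45 0 0 45;0 -45 0 0 45;0 -42.5 0 0 45;0 0 0 0 45;0 0 20 0 45;0 0 20 0 45;0 0 12.5 0 45;0 0 0 0 45;0 0 0 0 30;0 0 0 0 10;0 0 0 0 10;0 0 0 0 10",
)

```text
time_s: 119.48
position: [0.4817, -0.2648, 0.0483]
orientation: [[-1.0, -0.002, -0.004], [-0.002, 1.0, 0.001], [0.004, 0.001, -1.0]]
force: [-0.2, 1.5, 4.4]
finger_gap: 0.0171
```

Call:
step_arm(
  moves="0 0 0 0 10;0 0 -40 0 10;0 0 -45 0 10;-8 53 0 0 10;-8 53 0 0 10;-8 53 0 0 10;-8 53 0 0 10;-8 53 0 0 10;-8 53 0 0 10",
)

```text
time_s: 120.6
position: [0.5289, 0.0549, 0.1323]
orientation: [[-1.0, -0.001, -0.006], [-0.001, 1.0, 0.001], [0.006, 0.001, -1.0]]
force: [0.7, -0.5, -0.3]
finger_gap: 0.0168
```

Call:
step_arm(
  moves="-8 53 0 0 10;-8 53 0 0 10;-8 53 0 0 10;-8 53 0 0 10;-8 53 0 0 10;0 0 0 -9.9 10;0 0 0 -9.9 10;0 0 0 -9.9 10;0 0 0 -9.9 10;0 0 0 -9.9 10;0 0 0 -10 10;0 0 0 -10 10",
)

```text
time_s: 122.1
position: [0.5685, 0.3182, 0.132]
orientation: [[-0.343, -0.939, -0.007], [-0.939, 0.343, 0.0], [0.002, 0.006, -1.0]]
force: [-0.1, -0.8, -0.7]
finger_gap: 0.0171
```

Call:
step_arm(
  moves="0 0 0 -9.8 10;0 0 0 0 10;0 0 0 0 10",
)

```text
time_s: 122.48
position: [0.5685, 0.3183, 0.1323]
orientation: [[-0.187, -0.982, -0.006], [-0.982, 0.187, 0.001], [0.001, 0.006, -1.0]]
force: [-0.7, -0.3, 0.1]
finger_gap: 0.0171
```

Run:
```python
from h import *
X=np.array([.984,-.179]);Y=np.array([.179,.984]);C=np.array([.505,.3345])
f=lambda p:at_z("top",140+(p[0]-425)/2.5,150+p[1]/2.5,.023)[:2]
def fs(p): return at_z("side",230+p[0]/2.5,230+p[1]/2.5,.023)[:2]
for n,q in (("T1",f((543,145))),("leaf",f((517,248))),("T1side",fs((176,205))),("leafside",fs((315,222)))): print(n,(q*1000).round(),((q-C)@X*1000).round(),((q-C)@Y*1000).round())
a=shot("side",None)
q=C; print("T1 est",); to(*(C+.052*X)*1000,75)
```

```text
T1 [536. 328.] 32.0 -1.0
leaf [434. 349.] -73.0 2.0
T1side [537. 341.] 30.0 13.0
leafside [436. 354.] -71.0 6.0
T1 est
pos [568.6 318.4 132.3] phi -100.7 gap 17.3 tool shift [-4.4 13.1 57.4] F [ 0.4  0.7 -0.3]
```

Call:
step_arm(
  moves="-4 14 30 0 10;0 0 20 0 10;0 0 8 0 10;0 0 3 0 10;0 0 0 0 10;0 0 0 0 22;0 0 0 0 30;0 0 0 0 45;0 0 0 0 45;0 0 -25 0 45;0 0 -35 0 45",
)

```text
time_s: 123.9
position: [0.5549, 0.3246, 0.1311]
orientation: [[-0.184, -0.983, -0.008], [-0.983, 0.184, -0.0], [0.002, 0.008, -1.0]]
force: [-0.6, -0.3, 0.5]
finger_gap: 0.0448
```

Call:
step_arm(
  moves="0 -25 0 0 30;0 -25 0 0 10;0 0 0 0 0;0 0 0 0 0;0 0 0 0 0;0 0 30 0 0;0 0 25 0 0;0 0 0 0 0;0 10 0 0 0;0 10 0 0 0;0 6 0 0 0;0 6 0 0 0",
)

```text
time_s: 125.4
position: [0.5726, 0.322, 0.0772]
orientation: [[-0.184, -0.983, -0.005], [-0.983, 0.184, 0.001], [-0.001, 0.005, -1.0]]
force: [0.4, 0.6, 0.8]
finger_gap: -0.0005
```

Call:
step_arm(
  moves="0 6 0 0 0;0 6 0 0 0;0 6 0 0 0;0 4 0 0 0;0 0 0 0 0;0 -6 -30 0 0;0 0 -50 0 20;50 0 0 0 40;50 0 0 0 60;50 0 0 0 74;50 0 0 0 74;0 0 0 -10 74",
)

```text
time_s: 126.9
position: [0.5203, 0.125, 0.1571]
orientation: [[-0.01, -1.0, -0.006], [-1.0, 0.01, 0.001], [-0.0, 0.006, -1.0]]
force: [1.1, 1.5, 0.8]
finger_gap: 0.0742
```

Call:
step_arm(
  moves="0 0 0 -10 74;0 0 0 -10 74;0 0 0 -10 74;0 0 0 -10 74;0 0 0 -10 74;0 0 0 -10 74;0 0 0 -10 74;0 0 0 -10 74;0 0 0 -10.5 74;0 0 0 0 74;0 0 0 0 74",
)

```text
time_s: 128.28
position: [0.521, 0.128, 0.1567]
orientation: [[1.0, -0.005, -0.006], [-0.005, -1.0, 0.001], [-0.006, -0.001, -1.0]]
force: [-0.2, 1.1, 0.6]
finger_gap: 0.0741
```

Run:
```python
from h import *
a=shot("side",None);b=shot("top",None)
cv2.imwrite("pics/s17.png",a[:,:,::-1]);cv2.imwrite("pics/t17.png",b[:,:,::-1])
X=np.array([.984,-.179]);Y=np.array([.179,.984]);C=np.array([.505,.3345])
for n,im in(("side",a),("top",b)):
    box=(240,270,400,370) if n=="side" else (145,165,228,275)
    s=im[box[1]:box[3],box[0]:box[2]].astype(int); m=((s[:,:,0]<85)&(s[:,:,0]-s[:,:,2]>28)&(s[:,:,1]<50)).astype(np.uint8)
    k,l,st,c=cv2.connectedComponentsWithStats(m); i=1+np.argmax(st[1:,4]); p=c[i]+box[:2]; q=at_z(n,*p,.023)[:2]
    print(n,p,st[i,4],(q*1000).round(),((q-C)@X*1000).round(),((q-C)@Y*1000).round())
to(454.7,346.4,70)
# sample side image intensity on tray-frame grid at z=.041
for z in (.041,):
  for y in np.arange(-.06,.061,.012):
    r=[]
    for x in np.arange(-.06,.1,.01):
        w=C+x*X+y*Y; u,v=proj("side",(w[0],w[1],z)); r.append(int(a[int(round(v)),int(round(u))].mean()))
    print(round(y,3),r)
```

```text
side [351.17391304 321.30434783] 23 [444. 360.] -64.0 14.0Traceback (most recent call last):
  File "<stdin>", line 8, in <module>
    return _wrapfunc(a, 'argmax', axis=axis, out=out, **kwds)
    return bound(*args, **kwds)
ValueError: attempt to get argmax of an empty sequence
```

Run:
```python
from h import *
a=cv2.imread("pics/s17.png")[:,:,::-1].copy();b=cv2.imread("pics/t17.png")[:,:,::-1]
g=cv2.cvtColor(a,cv2.COLOR_RGB2GRAY)
for v in range(284,340,1): print(v,"".join(" .:-=+*#%@"[min(9,max(0,(int(x)-20)//11))] for x in g[v,262:392]))
print("top region mean",b[165:275:20,150:228:8].mean(2).astype(int).tolist())
to(454.7,346.4,70)
```

```text
284 @#****###*++==---::::-:-----=++++**##%%%%@@@@@@@@@@@@@@@@@@@@@@@@@@@@@@@@@@@@@@%%%@%%%%%%@%%%%%%%%@@@@@@@@@@@@@@@@@@@@@@@@@@@@@@@@
285 #***+*##*****+**+==-=-:::-::-----==++***##%#%%%@@@@@@@@@@@@@@@@@@@@@@@@@@@@@@@@%%%%%%%%%%%%%%%%%%%%@@@@@@@@@@@@@@@@@@@@@@@@@@@@@@@
286 #*++*###***#*****+*+++==----::-:::-----==++***###%%%@@@@@@@@@@@@@@@@@@@@@@@@@@@%%%%%%%%%%%%%%%%%%@%@@@@@@@@@@@@@@@@@@@@@@@@@@@@@@@
287 *****##***#######******+++++=---------:-----===++****###%%%@@@@@@@@@@@@@@@@@@@@%%%%%%%%%%%%%%%%@@@@@@@@@@@@@@@@@@@@@@@@@@@@@@@@@@@
288 **++###***##############****+++++++===-=--:--------===++***##%%%%@@@@@@@@@@@@@@%%%@@@@@@@%%%%%%%@@@@@@@@@@@@@@@@@@@@@@@@@@@@@@@@@@
289 **+*##***#########%##########********+++++==-----::------===++***#####%%@@@@@@@%%%@@@@@@@%%%%%%%@@@@@@@@@@@@@@@@@@@@@@@@@@@@@@@@@@
290 *+*##***##############%#%##########*********+++===-=-:::-------===+++++*####%%%%#%@@@@@@%%%%%%%%@@@@@@@@@@@@@@@@@@@@@@@@@@@@@@@@@@
291 ++*##**##%%#%%%%#%##%#################*#####*****++++=------::----------=++++*****##%%%%%%%%%%%%%@@@@@@@@@@@@@@@@@@@@@@@@@@@@@@@@@
292 **###**#%%%%%%%%
[... 6125 characters left out ...]
***+#######*+++++=+=---::::::.:::::::::::-===:::..:=**#%%%%%%%%%
338 ==++++*****######%%%%%%%%%%%%%%%%%%%%%%%##%######*********+*+++**+*++*########**+***++++==----::::.:::::::.:===-:...-+**#%%%#%%##%
339 :----=+++++**#*#*###%%#%%%%%%%%%%%%%%%%#%%#%%%#####*#**********+*++***########****+***++++=====-----:::::::-===::..:-+*##%%%%##%%%
top region mean [[33, 31, 25, 42, 42, 20, 19, 19, 25, 33], [33, 34, 22, 36, 37, 37, 37, 36, 33, 29], [49, 41, 38, 27, 30, 29, 29, 27, 25, 23], [138, 48, 40, 28, 29, 30, 29, 30, 27, 25], [68, 97, 59, 27, 28, 30, 30, 29, 29, 27], [112, 89, 50, 26, 30, 29, 30, 30, 29, 28]]
pos [520.9 128.  156.7] phi -0.2 gap 74.0 tool shift [ -66.6 -218.1   87.3] F [-0.6  0.8  0.4]
```

Call:
step_arm(
  moves="0 0 0 10 74;-26 -50.8 0 0 74;-26 -50.8 0 0 74;-26 -50.8 0 0 74;-25.8 -50.8 0 0 74;0 0 0 0 74;0 0 50 0 74;0 0 50 0 74;0 0 25 0 74;0 0 8 0 74;0 0 4.5 0 74;0 0 0 0 74",
)

```text
time_s: 129.88
position: [0.4543, 0.3466, 0.0208]
orientation: [[0.984, -0.176, -0.004], [-0.176, -0.984, 0.002], [-0.005, -0.001, -1.0]]
force: [-0.6, -0.5, 0.3]
finger_gap: 0.0741
```

Call:
step_arm(
  moves="0 0 0 0 66;0 0 0 0 62;0 0 0 0 56;0 0 0 0 54;0 0 0 0 54;0 0 -40 0 54;0 0 -50 0 54;0 0 0 0 54",
)

```text
time_s: 130.88
position: [0.4561, 0.348, 0.1142]
orientation: [[0.984, -0.175, 0.0], [-0.175, -0.984, 0.006], [-0.001, -0.006, -1.0]]
force: [0.2, 0.3, -0.7]
finger_gap: 0.0584
```

Run:
```python
from h import *
to(482,-284,100)
a=shot("side",None)
s=state();u,v=map(int,proj("side",s["position"]));asc(a,u,v+10,24,16)
```

```text
pos [456.1 348.  114.2] phi -10.1 gap 58.4 tool shift [136.3 617.7  10.6] F [ 0.2  0.3 -0.7]
272          :::::::::::::::::::oooooooooooooooooooo
273          .:::::::::::::::::poooooooooooooooooooo
274          .::::::::::::::::::oooooooooooooooooooo
275          .::::::::::::::::::ooopppppppppoooooopo
276          .::::::::::::::::::ppppppppppppppopppoo
277          .::::::::::::::::::ppppppppppppppppoooo
278           ::::::::::::::::::ppppppppppppppppoooo
279           ::::::::::::::::::ppppppppppppppppoooo
280           ::::::::::::::::::ppppppppppppppppoooo
281           :::::::::::::::::pppppppppppppppppoooo
282           :::::::::::::::::.pppppppppppppppooooo
283           :::::::::::::::::.pppppppppppppppooooo
284           .:::::::::::::::..opppppppppppppoooooo
285            ..:::::::::::::. oooooooooooooooooooo
286              .:::::::::::.. oooooooooooooooooooo
287               .::::::::::.  oooooooooooooooooooo
288               .::::::::::.. oooooooooooooooooooo
289 ooo###        .::::::::::.. oooooooooooooooooooo
290 ooooooooo##   .:::::::::... oooooooooooooooooooo
291 ooooooooooooo..:::::::::....oooooooooooooooooooo
292 ooooooooooooo.::::::::::....oooooooooooooooooooo
293 ooooooooooooo..:::::::::....ppppopoooooooooooooo
294 ooooooooooooo.::::::::::....pppppppoppoooooooooo
295 ooooooooooo## .:::::::::....pppppppppppppppppooo
296 ooooooooooo##o.:::::::::....pppppppppppppppppppp
297 ooooooooooo###o ..::::::...ppppppppppppppppppppp
298 ooooooooooo###### o ..... ooooooooppp.pppppppppp
299 ooooooooopo############   ####ooooooooopoopppppp
300 ooooooooopo#########################oooooooooopo
301 oooooooopoo###############################oooooo
302 oooooooooo######################################
303 oooooooooo######################################
```

Call:
step_arm(
  moves="0 0 0 10 54;0 0 0 10 54;0 0 0 10 54;0 0 0 10 54;0 0 0 10 54;0 0 0 10 54;0 0 0 10 54;0 0 0 9.9 54;52 -2.2 0 0 54;52 -2.2 0 0 54;52 -2.2 0 0 54;52 -2.2 0 0 54",
)

```text
time_s: 132.43
position: [0.4618, 0.1366, 0.108]
orientation: [[0.0, -1.0, -0.008], [-1.0, -0.0, 0.0], [-0.0, 0.008, -1.0]]
force: [0.4, 0.8, -0.0]
finger_gap: 0.0585
```

Call:
step_arm(
  moves="52 -2.2 0 0 54;52 -2.2 0 0 54;52 -2.2 0 0 54;52 -2.2 0 0 54;52 -2.2 0 0 54;52 -2.2 0 0 54;52 -2 0 0 54;52 -2 0 0 54;0 0 0 0 54;0 0 0 0 54",
)

```text
time_s: 133.68
position: [0.4791, -0.2771, 0.1076]
orientation: [[-0.001, -1.0, -0.008], [-1.0, 0.001, 0.003], [-0.003, 0.008, -1.0]]
force: [-0.2, 0.1, 0.4]
finger_gap: 0.0585
```

Run:
```python
from h import *
to(482,-284,37)
a=shot("side",None)
s=state();u,v=map(int,proj("side",s["position"]));asc(a,u,v+8,18,14)
print(s["orientation"].round(3))
```

```text
pos [ 479.1 -277.1  107.6] phi -90.0 gap 58.5 tool shift [ 7.1 -3.5 70.5] F [-0.2  0.1  0.4]
122    .:::.                      ::::  
123    .:...                      .:::  
124    .::..                      .::.  
125    .::..                      .::.  
126    .::..                      .::.  
127    .::..                      .::.  
128    .::::.                    ..::.  
129    .::.:poooooopppooooooooooo..::.  
130    .::..oooooopppppppoooooooo..::.  
131     :::.oooooppppppppppoooooo..::.  
132      ...oooooppppppppppoooooo...    
133       .poooooopppppppppoooooo..     
134         ooooooooooooooooooooo       
135         ooooooooooooooooooooo       
136         oooooooooooooooooooo        
137         oooooooooooooooooooo        
138 ..o...pppopooooooooooooopoooo. . .. 
139 ppppppppppoooooopooooopoppoooppppppp
140 pppppppppppooooooooopoopppopoppppppp
141 ppppppppppppooooooppooppoppopppppppp
142 ppppppppppppppppopppopoppppppppppppp
143 pppppppppppppppppppppppppppppppppppp
144 pppppppppppppppppppppppppppppppppppp
145 pppppppppppppppppppppppppppppppppppp
146 pppppppppppppppppppppppppppppppppppp
147 pppppppppppppppppppppppppppppppppppp
148 pppppppppppppppppppppppppppppppppppp
149 pppppppppppppppppppppppppppppppppppp
[[ 0.    -1.    -0.008]
 [-1.    -0.     0.002]
 [-0.002  0.008 -1.   ]]
```

Call:
step_arm(
  moves="7 -3 30 0 54;0 0 25 0 54;0 0 10 0 54;0 0 5 0 54;0 0 0 0 54;0 0 0 0 59;0 0 0 0 62;0 0 0 0 68;0 0 0 0 74;0 0 -10 0 76;0 0 -50 0 76;0 0 0 0 70",
)

```text
time_s: 135.22
position: [0.4852, -0.2861, 0.1036]
orientation: [[-0.0, -1.0, 0.001], [-1.0, 0.0, -0.003], [0.003, -0.001, -1.0]]
force: [0.6, -0.2, -0.8]
finger_gap: 0.0699
```

Call:
step_arm(
  moves="-53 0 0 0 50;-53 0 0 0 20;0 0 0 0 0;0 0 0 0 0;0 0 0 0 0;0 0 0 0 0",
)

```text
time_s: 135.98
position: [0.4829, -0.1795, 0.099]
orientation: [[-0.002, -1.0, -0.006], [-1.0, 0.002, 0.001], [-0.001, 0.006, -1.0]]
force: [0.6, -0.1, 0.7]
finger_gap: -0.0001
```

Run:
```python
from h import *
to(482,-174.5,28)
a=shot("side",None)
asc(a,340,160,18,12)
```

```text
pos [ 482.9 -179.5   99. ] phi -90.1 gap -0.1 tool shift [-5.   0.5 71. ] F [ 0.6 -0.1  0.7]
148 ppppppppoppp::.::..::ppppppppppppppp
149 pppppppoooop::.::..::poooooopppppppp
150 ppppppooooop::.::..::ooooooooppppppp
151 ppppppooooop::.::..::oooo#oopppppppp
152 ppppppoooooo::.::...pooo#ooopppppppp
153 ppppppoooooop..::..oooooo#oopppppppp
154 ppppppoooooopp.::..ooooo#ooopppppppp
155 ppppppooooooppppp.pppoo###oopppppppp
156 ppppppoooooopppppppppooo##oopppppppp
157 ppppppoooooopppppppppooo#ooopppppppp
158 pp:pppoooooopppppppppooo#ooopppppppp
159 pppp:poooooopppppppppoooo#oopppppppp
160 ::p::poooooooppppppppooo##oppppppp:p
161 ::p::poooooooopppppppooo#ooopppppppp
162 p::pppooo#ooooooooooooooo#oopppppppp
163 :::::poooooooooooooooooooooo.::.....
164 ......oooo#oooooooooooooooo .  .    
165 ......ooooooooooooooooooooo         
166 ......ooooooooooooooooooooo         
167     ...ooopopoopooooopoooo          
168      ...pppppppppppppppppp.         
169      ........p.............         
170         ..    ......... ..          
171
```

Call:
step_arm(
  moves="0 0 40 0 0;0 0 31 0 0;20 0 0 0 0;5 0 0 0 0;5 0 0 0 0;5 0 0 0 0;5 0 0 0 0;5 0 0 0 0;5 0 0 0 0;4 0 0 0 0;4 0 0 0 0;3 0 0 0 0",
)

```text
time_s: 137.52
position: [0.4824, -0.2396, 0.0279]
orientation: [[-0.0, -1.0, -0.006], [-1.0, 0.0, 0.002], [-0.002, 0.006, -1.0]]
force: [0.2, 2.9, -0.8]
finger_gap: 0.0002
```

Call:
step_arm(
  moves="2 0 2 0 0;1 0 3 0 0;1 0 3 0 0;1 0 0 0 0;0 0 0 0 0;-3 0 -10 0 0;3 0 0 0 0;1 0 4 0 0;1 0 4 0 0;0 0 2 0 0;0 0 0 0 0;0 0 0 0 0",
)

```text
time_s: 139.02
position: [0.4829, -0.2444, 0.0205]
orientation: [[0.001, -1.0, -0.004], [-1.0, -0.001, 0.006], [-0.006, 0.004, -1.0]]
force: [1.7, 12.1, 4.4]
finger_gap: -0.0001
```

Run:
```python
from h import *
to(482,-248,20)
im=shot("side",None)
for c in (331,346): print([int(im[v,c,0]) for v in range(141,172)])
```

```text
pos [ 482.9 -244.4   20.5] phi -89.9 gap -0.1 tool shift [3.6 0.9 0.5] F [ 1.7 12.1  4.4]
[9, 12, 15, 17, 40, 56, 54, 41, 27, 20, 16, 7, 15, 4, 26, 46, 53, 54, 52, 56, 58, 54, 53, 54, 52, 54, 58, 61, 65, 88, 121]
[15, 11, 18, 31, 64, 83, 72, 50, 37, 11, 14, 3, 0, 11, 31, 60, 69, 69, 72, 71, 67, 69, 66, 65, 67, 69, 76, 103, 113, 113, 115]
```

Call:
step_arm(
  moves="-6 0 0 0 0;-4 0 0 0 0;-20 0 0 0 0;-40 0 -40 0 20;-50 0 -42 0 45;0 0 0 10 45;0 0 0 10 45;0 0 0 10 45;0 0 0 10 45;0 0 0 10 45;0 0 0 10 45;0 0 0 10 45",
)

```text
time_s: 140.57
position: [0.4826, -0.128, 0.1002]
orientation: [[-0.942, -0.337, -0.006], [-0.337, 0.942, 0.001], [0.005, 0.003, -1.0]]
force: [-0.1, 0.3, 0.6]
finger_gap: 0.0451
```

Call:
step_arm(
  moves="0 0 0 10 45;0 0 0 10 45;0 0 0 0 45;0 0 0 0 45",
)

```text
time_s: 141.07
position: [0.4828, -0.1284, 0.1003]
orientation: [[-1.0, -0.003, -0.006], [-0.003, 1.0, 0.001], [0.006, 0.001, -1.0]]
force: [0.4, -0.1, -0.3]
finger_gap: 0.0452
```

Run:
```python
from h import *
to(482,-264.3,47.5)
im=shot("side",None)
for c in (331,346): print([int(im[v,c,0]) for v in range(141,172)])
```

```text
pos [ 482.8 -128.4  100.3] phi -179.8 gap 45.2 tool shift [   0.9 -136.    52.7] F [ 0.4 -0.1 -0.3]
[10, 18, 19, 30, 45, 67, 74, 71, 52, 53, 45, 39, 47, 55, 56, 58, 59, 61, 63, 67, 62, 66, 66, 64, 67, 72, 89, 105, 115, 115, 123]
[44, 48, 49, 55, 57, 81, 98, 102, 79, 70, 63, 69, 70, 67, 68, 68, 67, 63, 68, 67, 69, 67, 63, 63, 65, 63, 78, 99, 108, 112, 111]
```

Call:
step_arm(
  moves="0.9 -45 0 0 45;0 -45 0 0 45;0 -46 0 0 45;0 0 0 0 45;0 0 20 0 45;0 0 20 0 45;0 0 12.7 0 45;0 0 0 0 45;0 0 0 0 30;0 0 0 0 10;0 0 0 0 10;0 0 0 0 10",
)

```text
time_s: 142.62
position: [0.4823, -0.2648, 0.0483]
orientation: [[-1.0, 0.0, -0.004], [0.0, 1.0, 0.001], [0.004, 0.001, -1.0]]
force: [1.3, 1.3, 4.5]
finger_gap: 0.0172
```

Call:
step_arm(
  moves="0 0 0 0 10;0 0 -30 0 10;0 0 -30 0 10;0 -39 0 0 10;0 -38 0 0 10;0 0 0 0 10;0 0 20 0 10;0 0 13 0 10;0 0 4 0 10;0 0 0 0 10;0 0 0 0 10",
)

```text
time_s: 144.0
position: [0.4822, -0.3418, 0.071]
orientation: [[-1.0, -0.0, -0.005], [-0.0, 1.0, 0.0], [0.005, 0.0, -1.0]]
force: [0.2, -0.8, -0.0]
finger_gap: 0.0171
```

Run:
```python
from h import *
to(483,-341,68)
```

```text
pos [ 482.2 -341.8   71. ] phi -180.0 gap 17.1 tool shift [-0.8  0.8  3. ] F [ 0.2 -0.8 -0. ]
```

Call:
step_arm(
  moves="0 0 1.5 0 10;0 0 1 0 10;0 0 0.6 0 10;0 0 0 0 10;0 0 0 0 10",
)

```text
time_s: 144.62
position: [0.482, -0.3419, 0.0683]
orientation: [[-1.0, 0.0, -0.005], [0.0, 1.0, 0.001], [0.005, 0.001, -1.0]]
force: [-0.6, 0.9, 6.2]
finger_gap: 0.0173
```

Call:
step_arm(
  moves="0 0 0 0 17;0 0 0 0 20;0 0 0 0 24;0 0 0 0 30;0 0 0 0 45;0 0 0 0 45;0 0 -15 0 45;0 0 -30 0 45;0 0 -40 0 45;0 50 0 0 45;0 50 0 0 45;0 50 0 0 45",
)

```text
time_s: 146.12
position: [0.4825, -0.1907, 0.1538]
orientation: [[-1.0, 0.001, -0.004], [0.001, 1.0, 0.001], [0.004, 0.001, -1.0]]
force: [1.4, -0.6, 0.0]
finger_gap: 0.0447
```

Call:
step_arm(
  moves="50 50 0 0 45;50 0 0 0 45;0 0 0 0 45;0 0 0 0 45",
)

```text
time_s: 146.62
position: [0.3891, -0.148, 0.1543]
orientation: [[-1.0, 0.001, -0.003], [0.001, 1.0, 0.0], [0.003, 0.0, -1.0]]
force: [0.4, 0.4, -0.3]
finger_gap: 0.0448
```

Run:
```python
from h import *
im=shot("side",None);b=shot("top",None)
print([(y,z,round(proj("side",(.482,y,z))[1],1)) for y,z in((-.351,.08),(-.333,.08),(-.333,.02))], proj("top",(.482,-.342,.08)), proj("top",(.482,-.333,.08)),proj("top",(.482,-.351,.08)))
u,v=map(int,proj("side",(.482,-.342,.05)));asc(im,u,v,20,16)
u,v=map(int,proj("top",(.482,-.342,.08)));asc(b,u,v,16,17)
g=cv2.cvtColor(im,cv2.COLOR_RGB2GRAY)
s=cv2.cvtColor(cv2.imread("pics/s17.png"),cv2.COLOR_BGR2GRAY)
d=cv2.absdiff(g,s)[284:332,262:340]; print("stack diff vs s17",d.mean(),np.percentile(d,95)); to(0,0)
```

```text
[(-0.351, 0.08, np.float64(126.8)), (-0.333, 0.08, np.float64(129.4)), (-0.333, 0.02, np.float64(147.9))] (np.float64(465.1137178400563), np.float64(225.58542880410891)) (np.float64(461.231931818652), np.float64(225.61411374015395)) (np.float64(468.9962430189113), np.float64(225.55673840596887))
121                                         
122                                         
123                                         
124                                         
125                                         
126                                         
127                                         
128                                         
129            ooooooooooo#ooo####          
130            ooooooooooooooooooo          
131            ooooooooooooooooooo          
132            .ppooppoopoopppoooo          
133            .popoopppppooppoooo          
134            opoppppppppppppppoo          
135            opoppppppppppppoooo          
136            opopppppppppppppooo          
137            ppppp:pp:pp:ppppooo          
138 p.........pppoppppp:ppp:pppoooo ..
[... 1331 characters left out ...]
pppppppp
227 ppppppp:::ppoooooooopppppppppppp
228 :::pppp:::ppoooooooopppppppppppp
229 ::::pp::::ppoooooooopppppppppppp
230 ::::::::::ppoooooooopppppppppppp
231 ::::::::::pppooooooopppppppppppp
232 :::::::::::pppoooooooppppppppppp
233 :::::::::::::pppoooooppppppppppp
234 :::::::::::::::pppoopppppppppppp
235 :::::::::::::::::ppppppppppppppp
236 :::::::::::::::::::::::::ppppppp
237 :::::::::::::::::::::::::::ppppp
238 :::::::::::::::::::::::::::::p::
239 ::::::::::::::::::::::::::::::::
240 ::::::::::::::::::::::::::::::::
241 ::::::::::::::::::::::::::::::::
stack diff vs s17 5.117788461538462 29.0
pos [ 389.3 -148.1  153.6] phi 180.0 gap 44.9 tool shift [389.4 148.    1.8] F [ 0.  -0.  -0.2]
```

Run:
```python
from h import *
g=cv2.cvtColor(shot("side",None),cv2.COLOR_RGB2GRAY)
for v in range(288,334): print(v,"".join(" .:-=+*#%@"[min(9,max(0,(int(x)-20)//11))] for x in g[v,270:385]))
```

```text
288 **########*###******+++++++==-------::-----===+++***###%%%@@@@@@@@@@@@@@@@@@@@@@@@@@@@@@@@@@@@@@@@@@@@@@@@@@@@@@@@@
289 **##################*******+++++++==-----:---:---===++****###%%%@@@@@@@@@@@@@@@@@@@@@@@@@@@@@@@@@@@@@@@@@@@@@@@@@@@
290 *##########################********+++===----:-::-:-----===++***####%%@@@@@@@@@@@@@@@@@@@@@@@@@@@@@@@@@@@@@@@@@@@@@
291 ##%###########################**#*******++++===-----:-::::----===++***####%%@@@@@@@@@@@@@@@@@@@@@@@@@@@@@@@@@@@@@@@
292 %%%%%%%%%%%%##################***************+*+++===---::::::------===++***####%%@@@@@@@@@@@@@@@@@@@@@@@@@@@@@@@@@
293 %%%%%%%%%%%%%%%%%#%##########***********************++++==-----:-::::--:-=====++***###%%%%@@@@@@@@@@@@@@@@@@@@@@@@@
294 %%%%%%%%%%%%%%%%%%%#%####%###*****************************+++++==------::::------==++++***###%%%@@@@@@@@@@@@@@@@@@@
295 #%##%%##%%#%%%%%%%%#%#%#%%%#*+*+++*+****************************+++++==------:::::-::--===+++**####%%@@@@@@@@@@@@@@
296 #################%%#****####**+++**+*+++***+******************###*****++++++==-----:::::-:----==++++**###%%@@@@@@@@
297 ################
[... 3719 characters left out ...]
+++++++++++==----:-:::.:.::===+++++++++++++++++++**###############%####%#################*+==--=*###
329 ##*##*##***##*++*+++++++++++++++==-----::-=+++++++++++++++++++++****##***#*#################%%##########*+=---=*###
330 #######*##*********+++++++++++++++++++==--=+++++++++++++++++++++*******###*#############################*=---==*###
331 ################*******++++++++++*+++++++++++++++++++++++=++++++******#*#**#####**#####*###############*+=----+####
332 #################*##*#**+*++++++++++++*++++++*+++++++++++++++++******#*********######*#*#****#**********=----=***##
333 ########################****+++++++++++++*+*++*+*++++++++++++++*****************************************+----=*#*##
```

```bash
python3 -c "
from bench import *
print(finish_job())"
```

```text
the job is handed in; nothing more can be done
None
```

The job is handed in after about 147 s, and my last checks showed everything in place. The interface gives no verdict, so I have no confirmation that it passed.

**What I did:** Three tiles were on the table. I turned each one the same way: leaned it over the plinth edge, pushed it upright, re-gripped it by its faces, carried it to the tray and tipped it over.
- **Leaf tile:** It was the first one turned and lay leaf up in the tray. I then stood it on edge in the middle of the plinth, with the leaf facing the side camera.
- **Plain tiles:** Both are underside up in the tray. The second lies on top of the first.

**Last checks:**
- **Leaf tile:** From above it shows only its thin edge, at about (0.482, -0.342), on the plinth. Its height in the side view fits within about 2 px.
- **Stack:** Its edges run parallel to the tray. I judged the second tile flat from pixel values, because all 16 picture views were used by then.
- **Bystanders:** I sent no moves near the dish, twig, pen or purple tile. I did not measure their positions at the end.

**What went wrong on the way:**
- **Wrist tilt:** A joint limit tilted the tool by about 3°, and two grips on the second tile failed before I removed the tilt.
- **Slipping tiles:** Upright tiles slid back several times and had to be pushed up again.
- **Moved tile:** The last tile was knocked about 4 cm aside, so I located it again.
- **Pressing force:** Pressing a tile on the plinth edge briefly reached about 52 N at the wrist. That is under the 120 N wrist limit, and I took the contact to be through the fingers and tile, not the gripper body (limit 40 N).

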